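Scoop brass spacers onto the counting scale

ROBOT

A 7-joint arm with a two-finger parallel gripper is mounted at the origin on the work surface. World frame = base frame: x ahead of the robot, y to its left, z up, the work surface at z = 0. Lengths are in m, angles in rad, forces in N, time in s.
With the tool pointing down it reaches from about 0.425 to 0.8 m from the base axis. Payload 8.3 kg.
Tool frame: the origin (TCP) lies on the centre line of the jaws, within the pads' length; the fingertips stand 14 mm ahead of it and the grasp point (between the pads) lies 5 mm behind it; z points along the fingers, y is the line along which they close (so a half turn about z gives the same grasp; the last joint's range is limited). The gripper opens to 85 mm and grips with 20 to 120 N. Pads are 22 mm wide; open, the fingers measure 114 mm over their backs; the gripper's body (76 mm by 85 mm) begins 54 mm behind the grasp point. The pads swing forward as they close: fully open they stand 13 mm farther back than shut.
Start: joints at [1.167, 0.383, 0.016, 1.37, -0.006, 1.388, -0.046], TCP at [0.209, -0.589, 0.245] pointing down, gripper open.
Joint ranges: [-2.95, 2.95], [-0.25, 2.06], [-1.52, 1.56], [0.18, 2.33], [-1.44, 4.58], [0.02, 2.06], [-3.01, 3.01]. Speed limits (rad/s): [2.39, 2.39, 3.01, 3.01, 3.14, 3.14, 3.14].

INTERFACE

Orientations are given as [roll, pitch, yaw] about the fixed x, y, z axes, in that order (R = Rz(yaw) Ry(pitch) Rx(roll)).
In Python, from workcell import status, viewer, workorder gives the robot as it stands. The module is installed in compiled form; this text tells all that it offers.
- The arm moves only by the tool arm_command, never from a script. Its argument "increments" is a list of rows, each an object of numbers: "dx", "dy", "dz": the shift along the tool's x, y, z in cm; "rx", "ry", "rz": the turn, a rotation vector about the tool's x, y, z in degrees; "claw": the closure, from -1 (fully open) to 1 (shut). In form: [{"dx": .., "dy": .., "dz": .., "rx": .., "ry": .., "rz": .., "claw": ..}, ...]. A call has exactly 5 rows; each row is the pose to reach, as a shift and turn from the pose commanded when the call began, along the tool's axes at that moment; what a row does not reach only later rows make up. A row lasts 1/8 s, in which the tool goes at most 62.5 mm and 10.7 degrees, less where a joint would pass 70% of its speed; a pose out of reach is approached as far as the arm can. A call with a gripper value outside its range is refused whole. The fingers move at their own pace and stop on an object; "newtons" is the grip in N (left out, the last holds). Time passes only in rows, so rows that repeat a pose let the fingers close, or fill a call up. It gives the time, the measured TCP pose, the force, the opening and the grip force at its end, in the units of the state.
- status.observe(): the state, without advancing time (a new reading comes with each control period).
- viewer.read_camera(name): name is "scene" or "top"; returns the picture (420x560x3 uint8, red, green, blue); there is no depth.
- viewer.camera_info(name): a dict with "vfov" (degrees; the focal length in pixels is half the picture's height over the tangent of half this angle, whatever the lens; pixels are square), "cx", "cy" (the principal point, pixels), "xyz" and "rotation" of the camera in the world. Camera axes: x right, y down, z forward; pixel columns grow to the right and rows downward; lengths in m; the calibration is good to about 2 mm. A picture is of the moment at which its call begins. camera_info takes no time and is no camera call.
- workorder.job_done(): hands the job in; it is judged then, once.
The state is a dict: "clock": time; "joint_pos": joint angles; "joint_velocities": joint speeds; "effort": joint torques, N m; "tcp_pos": TCP position; "orientation": TCP orientation; "wrist_force": force on the tool from outside, world axes, zero at the start; "moment": the same for the moment, N m; "width": opening from 0.0 (shut) to 1.0 (fully open); "finger_force": force on a finger pad.
Only numpy, scipy, OpenCV 4.12 (cv2) and the standard library are available. Lean on these libraries where they do the work, as an engineer would, in place of code of your own. Each camera call takes 0.05 s, during which the arm holds its last target. There are 200 camera calls.

TASK

Take the red-handled scoop off its green mat, scoop brass spacers out of the blue stock bin and tip at least three of them into the round pan of the scale; scoop again if you need to. Handle the spacers only with the scoop, never with the gripper, spill none on the bench, and leave any you do not use in the bin. Then stand the empty scoop upright back on its green mat, let go of it, and leave the bottle, multimeter and solder spool where they are.

Things in the scene. Friction and masses are not known exactly. Their poses are not given: they have to be found in the camera images.
- bin: Blue open stock bin, fixed. Inside 240 x 110 mm (long side along its x), walls 4 mm thick; inner floor 12 mm and rim 50 mm above the bench. Origin at the centre of its underside, on the bench. The spacers lie in its +x half, the -x half is empty.
- scale: White counting scale, fixed, 150 x 150 x 40 mm, carrying an open round steel pan. Origin at the centre of its underside, on the bench; its display faces its -x.
- scale_pan (a point): Centre of the inner floor of the scale's round steel pan: inner radius 60 mm, wall 3 mm, inner floor 50 mm and rim 88 mm above the bench. The pan cannot move on the scale.
- mat: Green parking mat for the scoop, fixed, 130 (x) x 90 (y) x 3 mm thick. Origin at the centre of its underside, on the bench.
- scoop: Loose aluminium scoop, red handle, 120 g, standing on the mat. Pan 80 mm long (x -40 to +40), 64 wide (y), floor and walls 2 thick, open on top and at +x. Walls 28 high: rear at x -40, sides from x -40 to +32, so the front 8 mm is a bare lip. Origin: centre of the underside; x to the lip, z up. The handle rises at the rear (see scoop_grip).
- scoop_lip (a point): Middle of the scoop's front edge, underside; at (40, 0, 0) mm in the scoop's frame.
- scoop_load (a point): Middle of the load space of the scoop's pan, at (-5, 0, 12) mm in the scoop's frame.
- scoop_grip (a point): Grip point on the axis of the red handle, at (-65, 0, 84) mm in the scoop's frame, whose axes it shares. The handle is a flat bar 14 mm thick (y), 24 wide, 100 long; it rises from (-41, 0, 18) mm and leans back (to -x) 20 degrees from vertical; its top is at about (-75, 0, 112) mm.
- spacer1: Loose brass spacer, a smooth barrel 16 mm in diameter and 15 mm long with rounded-off ends (flats 8 mm wide), 20 g. Origin at its centre, z along its axis. One of seven alike in the stock bin.
- spacer2: Loose brass spacer, a smooth barrel 16 mm in diameter and 15 mm long with rounded-off ends (flats 8 mm wide), 20 g. Origin at its centre, z along its axis. One of seven alike in the stock bin.
- spacer3: Loose brass spacer, a smooth barrel 16 mm in diameter and 15 mm long with rounded-off ends (flats 8 mm wide), 20 g. Origin at its centre, z along its axis. One of seven alike in the stock bin.
- spacer4: Loose brass spacer, a smooth barrel 16 mm in diameter and 15 mm long with rounded-off ends (flats 8 mm wide), 20 g. Origin at its centre, z along its axis. One of seven alike in the stock bin.
- spacer5: Loose brass spacer, a smooth barrel 16 mm in diameter and 15 mm long with rounded-off ends (flats 8 mm wide), 20 g. Origin at its centre, z along its axis. One of seven alike in the stock bin.
- spacer6: Loose brass spacer, a smooth barrel 16 mm in diameter and 15 mm long with rounded-off ends (flats 8 mm wide), 20 g. Origin at its centre, z along its axis. One of seven alike in the stock bin.
- spacer7: Loose brass spacer, a smooth barrel 16 mm in diameter and 15 mm long with rounded-off ends (flats 8 mm wide), 20 g. Origin at its centre, z along its axis. One of seven alike in the stock bin.
- bottle: Bystander: green drinking bottle, 66 mm in diameter, 200 mm tall. Origin at the centre of its underside.
- meter: Bystander: yellow multimeter lying flat, 150 (x) x 75 (y) x 34 mm. Origin at the centre of its underside.
- spool: Bystander: blue solder spool standing on its flange, 64 mm in diameter, 40 mm tall. Origin at the centre of its underside.
Not all that is in view belongs to the job. What is shaped like the scoop but brown or purple is not meant. What is shaped like the scale but black is not meant.

How it is judged:
By the outcome, as a careful person would: the job done as asked, in the order asked, and still so for the second after the job is handed in, with the robot touching nothing.
It also fails if it takes over 72 s, if anything falls off the work surface, if the arm or the gripper's body presses on something with over 40 N, if the wrist force passes 120 N, or if a joint passes its speed limit or range.

## Working session

There is one attempt and no reset: what is moved stays moved. The work goes in short steps, Python scripts to look and compute and a tool call to move; the robot and the scene stay as the last step left them, time stands still between calls to the robot, and variables do not carry over. Pictures are saved under pics/ and viewed, at most 10 in all, crops included, and the job is handed in when it is done.

Besides the shell and the picture viewer there is one more tool, called after "Call:" by a JSON object that holds its "name" and its "arguments". arm_command: Moves the arm, as the interface text tells. Its arguments: {"type":"object","properties":{"increments":{"type":"array","items":{"type":"object","properties":{"dx":{"type":"number"},"dy":{"type":"number"},"dz":{"type":"number"},"rx":{"type":"number"},"ry":{"type":"number"},"rz":{"type":"number"},"claw":{"type":"number"}}}},"newtons":{"type":"number"}},"required":["increments"]}

```bash
mkdir -p pics
python3 - <<'E'
from workcell import status, viewer
import cv2
for n in("scene","top"):
    im=viewer.read_camera(n); cv2.imwrite(f"pics/{n}0.png",cv2.resize(im[:,:,::-1],(800,600),interpolation=cv2.INTER_CUBIC))
    cv2.imwrite(f"pics/{n}0_raw.png",im[:,:,::-1])
    print(n,viewer.camera_info(n))
print(status.observe())
E
```

```text
scene {'vfov': 42.75488273289498, 'cx': 275.874147352156, 'cy': 220.386038790346, 'xyz': array([1.06427506, 0.53054732, 1.15557138]), 'rotation': array([-2.58591416e+00,  3.11310499e-06,  2.25556822e+00])}
top {'vfov': 50.75347421033319, 'cx': 276.76705249114923, 'cy': 212.20128879294745, 'xyz': array([0.35675599, 0.10269901, 1.03842571]), 'rotation': array([-2.90882515e+00,  6.64633328e-04, -1.66021635e+00])}
{'clock': 0.1, 'joint_pos': array([ 1.16715817,  0.38418317,  0.01636454,  1.37105321, -0.00631983,
        1.38821215, -0.04651287]), 'joint_velocities': array([ 8.77103521e-04, -1.75503714e-03, -2.04752325e-04, -3.49166121e-03,
        1.37830518e-03,  4.13306714e-06,  2.32705802e-04]), 'effort': array([ 2.76061932e-03, -6.29126930e+01,  8.47540945e-01, -3.72754562e+01,
        1.69192487e-02,  1.05126607e-02, -2.84005387e-05]), 'tcp_pos': array([ 0.20876628, -0.58863958,  0.24435875]), 'orientation': array([-3.13978507e+00,  4.58330494e-06,  3.40794793e-01]), 'wrist_force': array([ 0.79070547,  0.04619519, -0.27822649]), 'moment': array([-0.01564918, -0.02711907,  0.03475115]), 'finger_force': 0.0, 'width': 1.001503191522239}
```

View pics/scene0.png

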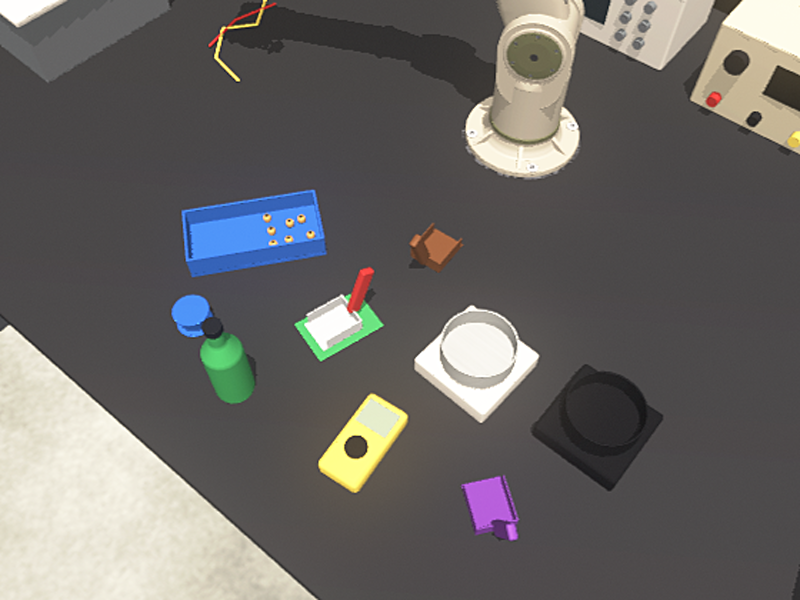

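View pics/top0.png

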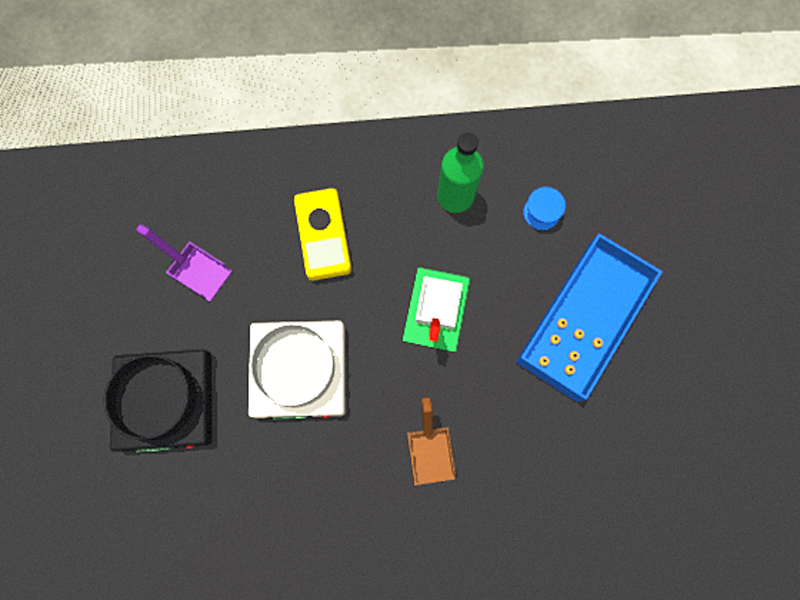

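Scoop candidates (top picture, 800x600): red-handled on the green mat (437,305), brown (432,455) and purple (200,270). Scales: white (297,368) and black (160,400). The bin is at (592,318). I choose the red-handled scoop on the green mat and the white scale, and will check both in a close crop.

```bash
cat > h.py <<'E'
import numpy as np, cv2
from scipy.spatial.transform import Rotation as R
from workcell import viewer, status
def cam(n):
    i=viewer.camera_info(n); return 210/np.tan(np.radians(i['vfov'])/2),i['cx'],i['cy'],np.array(i['xyz']),R.from_euler('xyz',i['rotation']).as_matrix()
def unproj(n,uv,z):
    f,cx,cy,p,M=cam(n); uv=np.atleast_2d(np.asarray(uv,float))
    d=np.c_[(uv[:,0]-cx)/f,(uv[:,1]-cy)/f,np.ones(len(uv))]@M.T
    return p+d*((z-p[2])/d[:,2])[:,None]
def proj(n,P):
    f,cx,cy,p,M=cam(n); q=(np.atleast_2d(P)-p)@M
    return np.c_[f*q[:,0]/q[:,2]+cx,f*q[:,1]/q[:,2]+cy]
def rect(n,mask,z):
    c=max(cv2.findContours(mask.astype(np.uint8),cv2.RETR_EXTERNAL,cv2.CHAIN_APPROX_NONE)[0],key=cv2.contourArea)[:,0]
    P=unproj(n,c,z)[:,:2]; return cv2.minAreaRect((P*1000).astype(np.float32))
E
python3 - <<'E'
from h import *
for n in("top","scene"):
    im=cv2.imread(f"pics/{n}0_raw.png").astype(int); b,g,r=im[...,0],im[...,1],im[...,2]
    green=(g>150)&(r<90)&(b<130)
    blue=(b>g+50)&(b>r+60)
    print(n,"mat",rect(n,green,.003)); print("bin@50",rect(n,blue,.05))
    red=(r>120)&(g<60)&(b<60); 
    yy,xx=np.nonzero(red); print("red px",[(x,y) for x,y in zip(xx,yy)][:3],len(xx))
    if n=="top":
        w=(im.min(2)>120); w[:, :160]=0; w[:215]=0; w[:,250:]=0
        print("scale@40",rect(n,w,.04))
im=cv2.imread("pics/top0_raw.png")
a=cv2.resize(im[180:260,270:350],(400,400),interpolation=cv2.INTER_CUBIC)
s=cv2.imread("pics/scene0_raw.png")
b=cv2.resize(s[180:260,200:280],(400,400),interpolation=cv2.INTER_CUBIC)
c=cv2.resize(im[215:300,165:250],(400,400)); c=cv2.resize(im[220:300,168:248],(200,200),interpolation=cv2.INTER_CUBIC)
d=cv2.resize(im[160:284,360:468],(174,200),interpolation=cv2.INTER_CUBIC)
e=cv2.resize(s[205:300,285:380],(200,200))
f=np.zeros((200,800,3),np.uint8); f[:,:200]=c; f[:,200:374]=d; f[:,400:600]=e
cv2.imwrite("pics/crop1.png",np.vstack([np.hstack([a,b]),f]))
E
```

```text
top mat ((586.361572265625, 14.259590148925781), (90.89969635009766, 130.31735229492188), 72.93234252929688)
bin@50 ((542.43408203125, -225.543701171875), (123.30089569091797, 260.2924499511719), 51.1729736328125)
red px [(np.int64(303), np.int64(223)), (np.int64(304), np.int64(223)), (np.int64(305), np.int64(223))] 98
scale@40 ((501.98468017578125, 248.75827026367188), (150.2072296142578, 151.6765899658203), 86.44463348388672)
scene mat ((781.9258422851562, -82.8751220703125), (125.00019836425781, 68.94214630126953), 43.7313232421875)
bin@50 ((556.791259765625, -216.46853637695312), (155.72967529296875, 250.33633422851562), 51.06161117553711)
red px [(np.int64(191), np.int64(2)), (np.int64(188), np.int64(3)), (np.int64(189), np.int64(3))] 220
```

View pics/crop1.png

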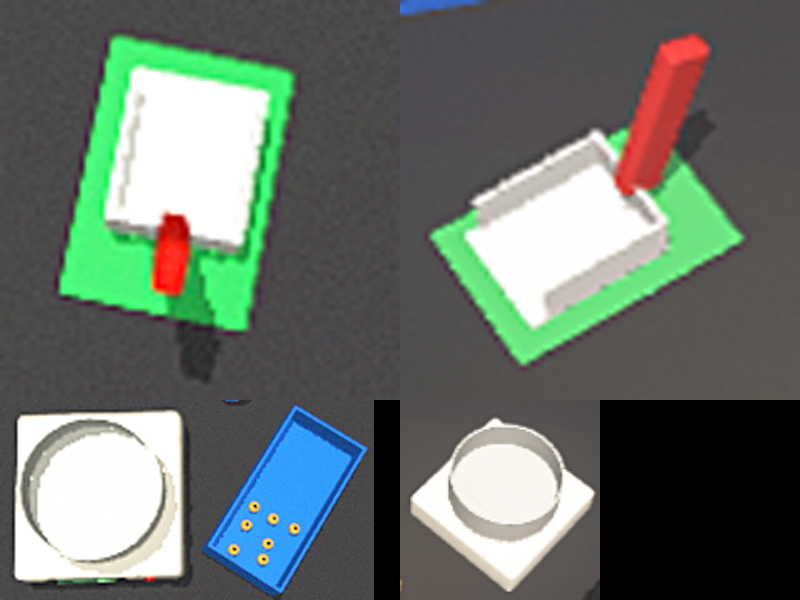

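The crop confirms it: a white pan with a red handle stands on the green mat, lip pointing away from the robot. The white scale and the seven brass spacers, in the near half of the bin, are also clear. Next I fit poses by silhouette.

```bash
cat > fit.py <<'E'
from h import *
from scipy.optimize import minimize
def box(x0,x1,y0,y1,z0,z1): return np.array([[x,y,z] for x in(x0,x1) for y in(y0,y1) for z in(z0,z1)],float)/1000
S=4
def render(n,parts,pose):
    x,y,z,T=pose
    m=np.zeros((420*S,560*S),np.uint8)
    for P in parts:
        u=proj(n,P@T.T+[x,y,z]); cv2.fillConvexPoly(m,cv2.convexHull(np.round((u+.5)*S-.5).astype(np.int32)),1)
    return m
c,s=np.cos(np.radians(20)),np.sin(np.radians(20))
handle=box(-12,12,-7,7,0,100)@np.array([[c,0,s],[0,1,0],[-s,0,c]]).T
handle=handle@np.diag([1,1,1])
handle=box(-12,12,-7,7,0,100); handle=np.c_[handle[:,0]*c-handle[:,2]*s,handle[:,1],handle[:,0]*s+handle[:,2]*c]+[-.041,0,.018]
pan=[box(-40,40,-32,32,0,2),box(-40,-38,-32,32,0,28),box(-40,32,-32,-30,0,28),box(-40,32,30,32,0,28)]
E
cat > m1.py <<'E'
from fit import *
Rz=lambda a:R.from_euler('z',a).as_matrix()
def masks(n):
    im=cv2.imread(f"pics/{n}0_raw.png"); im=cv2.resize(im,None,fx=S,fy=S,interpolation=cv2.INTER_LINEAR).astype(int); return im[...,0],im[...,1],im[...,2]
def near(m,n,p,rad):
    u=proj(n,[p])[0]; k=np.zeros(m.shape,np.uint8); cv2.circle(k,(int(u[0]*S),int(u[1]*S)),int(rad*S),1,-1); return (m&(k>0)).astype(np.uint8)
M={n:masks(n) for n in("top","scene")}
def run(name,partsets,x0,ns):
    for sel in ns:
        def cost(q):
            t=0
            for n in sel:
                for parts,mk in partsets: t+=np.count_nonzero(render(n,parts,(q[0],q[1],z0,Rz(q[2]*10)))!=mk[n])
            return t
        z0=name[1]
        r=minimize(cost,np.array(x0),method='Nelder-Mead',options=dict(initial_simplex=np.array([x0]+[np.array(x0)+d for d in np.eye(3)*.008]),xatol=1e-4,fatol=2))
        print(name[0],sel,np.round(r.x[:2]*1000,1),'yaw',round(np.degrees(r.x[2]*10),1),r.fun/S/S)
T=("top","scene")
red={n:near((M[n][2]>100)&(M[n][1]<90)&(M[n][0]<90),n,(.56,.02,.06),45) for n in T}
wh={n:near((M[n].__getitem__(0)>110)&(M[n][2]>110),n,(.59,.01,.01),42) for n in T}
run(("scoop",.003),[([handle],red),(pan,wh)],[.59,.01,-.027],[("top",),("scene",),T])
bl={n:near((M[n][0]>M[n][1]+40)&(M[n][0]>M[n][2]+50),n,(.545,-.22,.02),95) for n in T}
run(("bin",0),[([box(-124,124,-59,59,0,50)],bl)],[.542,-.222,.246],[("top",),("scene",),T])
ws={n:near((np.minimum(np.minimum(*M[n][:2]),M[n][2])>75),n,(.502,.249,.04),75) for n in T}
a=np.linspace(0,2*np.pi,60)
cyl=np.vstack([np.c_[.063*np.cos(a),.063*np.sin(a),0*a+z] for z in(.04,.088)])
run(("scale",0),[([box(-75,75,-75,75,0,40),cyl],ws)],[.502,.249,-.006],[("top",),("scene",),T])
for n in T:
    b,g,r=M[n]; m=near((r>150)&(b<110)&(g>90),n,(.52,-.2,.012),70)
    k,_,st,cc=cv2.connectedComponentsWithStats(m)
    P=unproj(n,[(cc[i]+.5)/S-.5 for i in range(1,k) if st[i,4]>40],.022); B=np.array([.542,-.224]); A=Rz(np.radians(141.))[:2,:2]
    print(n,np.round(P[:,:2]*1000).tolist(),'\n in bin',np.round((P[:,:2]-B)@A*1000).tolist())
print(unproj("top",np.array([[458,190],[322,235],[545,212]])/1.42857,[0]).round(3))
E
python3 m1.py
```

```text
scoop ('top',) [597.6   9.6] yaw -16.8 106.5
scoop ('scene',) [597.3   9.4] yaw -16.0 167.625
scoop ('top', 'scene') [597.5   9.3] yaw -16.4 276.9375
bin ('top',) [ 545.9 -230.6] yaw 141.3 1030.5
bin ('scene',) [ 545.1 -231.1] yaw 141.0 865.8125
bin ('top', 'scene') [ 545.3 -230.8] yaw 141.1 1912.0
scale ('top',) [503.6 249.6] yaw -3.5 926.9375
scale ('scene',) [543.  280.4] yaw -33.6 11117.125
scale ('top', 'scene') [503.2 249.9] yaw -3.8 12247.4375
top [[539.0, -186.0], [519.0, -210.0], [513.0, -171.0], [502.0, -238.0], [484.0, -197.0], [480.0, -148.0], [462.0, -187.0]] 
 in bin [[27.0, -27.0], [26.0, 4.0], [56.0, -23.0], [22.0, 36.0], [62.0, 16.0], [97.0, -20.0], [85.0, 21.0]]
scene [[501.0, -242.0], [461.0, -191.0], [506.0, -234.0], [467.0, -183.0], [482.0, -201.0], [489.0, -192.0], [517.0, -214.0], [522.0, -206.0], [479.0, -147.0], [512.0, -175.0], [537.0, -191.0], [543.0, 3.0]] 
 in bin [[21.0, 40.0], [84.0, 26.0], [22.0, 30.0], [84.0, 15.0], [61.0, 21.0], [61.0, 9.0], [25.0, 8.0], [27.0, -2.0], [97.0, -20.0], [54.0, -19.0], [25.0, -23.0], [142.0, -177.0]]
[[ 0.796 -0.047  0.   ]
 [ 0.734  0.197  0.   ]
 [ 0.742 -0.194  0.   ]]
```

```bash
cat > go.py <<'E'
# usage: go.py x y z(mm) yaw theta  -> target of the GRASP-aligned tool: lip-down theta; prints increments from the measured pose
import sys
from h import *
def Rt(yaw,th): # scoop orientation -> tool
    return R.from_euler('z',yaw,degrees=True)*R.from_euler('y',th,degrees=True)*R.from_euler('x',180,degrees=True)
def inc(x,y,z,yaw,th,s=None):
    s=s or status.observe(); R0=R.from_euler('xyz',s['orientation'])
    d=R0.inv().apply(np.array([x,y,z])/1000-s['tcp_pos'])*100
    r=(R0.inv()*Rt(yaw,th)).as_rotvec(degrees=True)
    print('d cm',d.round(2),'r deg',r.round(1),'| %.0f mm %.0f deg'%(np.linalg.norm(d)*10,np.linalg.norm(r)))
    return R0.apply(d/100)
if __name__=='__main__':
    s=status.observe(); print('t',round(s['clock'],2),'tcp',(s['tcp_pos']*1000).round(1),'F',s['wrist_force'].round(1),'w',round(s['width'],3),'j',s['joint_pos'].round(2))
    a=list(map(float,sys.argv[1:]))
    for i in range(0,len(a),5): inc(*a[i:i+5],s)
E
python3 go.py 535.1 27.7 200 -16.4 0
```

```text
t 0.1 tcp [ 208.8 -588.6  244.4] F [ 0.8  0.  -0.3] w 1.002 j [ 1.17  0.38  0.02  1.37 -0.01  1.39 -0.05]
d cm [ 51.36 -47.17   4.52] r deg [-0.1  0.  35.9] | 699 mm 36 deg
```

Call:
{"name": "arm_command", "arguments": {"increments": [{"dx": 4,"dy": -3.7,"rz": 3},{"dx": 8,"dy": -7.4,"rz": 6},{"dx": 12,"dy": -11,"rz": 9},{"dx": 16,"dy": -14.7,"rz": 12},{"dx": 20,"dy": -18.4,"rz": 14}], "newtons": 100}}

```text
schema error: expected keys dx, dy, dz, rx, ry, rz, claw
```

```bash
python3 go.py 535.1 27.7 200 -16.4 0
```

```text
t 0.1 tcp [ 208.8 -588.6  244.4] F [ 0.8  0.  -0.3] w 1.002 j [ 1.17  0.38  0.02  1.37 -0.01  1.39 -0.05]
d cm [ 51.36 -47.17   4.52] r deg [-0.1  0.  35.9] | 699 mm 36 deg
```

All keys are needed.

Call:
{"name": "arm_command", "arguments": {"increments": [{"dx": 4,"dy": -3.7,"dz": 0,"rx": 0,"ry": 0,"rz": 3,"claw": -1},{"dx": 8,"dy": -7.4,"dz": 0,"rx": 0,"ry": 0,"rz": 6,"claw": -1},{"dx": 12,"dy": -11,"dz": 0,"rx": 0,"ry": 0,"rz": 9,"claw": -1},{"dx": 16,"dy": -14.7,"dz": 0,"rx": 0,"ry": 0,"rz": 12,"claw": -1},{"dx": 20,"dy": -18.4,"dz": 0,"rx": 0,"ry": 0,"rz": 14,"claw": -1}], "newtons": 100}}

```text
clock: 0.72
tcp_pos: [0.3364, -0.3469, 0.245]
orientation: [-3.141, 0.0, 0.095]
wrist_force: [0.4, -0.6, -0.3]
width: 1.001
finger_force: 0.0
```

```bash
python3 go.py 535.1 27.7 200 -16.4 0
```

```text
t 0.72 tcp [ 336.4 -346.9  245. ] F [ 0.4 -0.6 -0.3] w 1.001 j [ 0.85  0.08 -0.13  1.74  0.01  1.32 -0.75]
d cm [ 23.34 -35.41   4.51] r deg [-0.   0.  21.8] | 426 mm 22 deg
```

Call:
{"name": "arm_command", "arguments": {"increments": [{"dx": 3,"dy": -4.5,"dz": 0,"rx": 0,"ry": 0,"rz": 3,"claw": -1},{"dx": 6,"dy": -9,"dz": 0,"rx": 0,"ry": 0,"rz": 6,"claw": -1},{"dx": 9,"dy": -13.5,"dz": 0,"rx": 0,"ry": 0,"rz": 9,"claw": -1},{"dx": 12,"dy": -18,"dz": 0,"rx": 0,"ry": 0,"rz": 12,"claw": -1},{"dx": 15,"dy": -22.5,"dz": 0,"rx": 0,"ry": 0,"rz": 15,"claw": -1}]}}

```text
clock: 1.35
tcp_pos: [0.4639, -0.1087, 0.2452]
orientation: [3.142, 0.0, -0.167]
wrist_force: [0.5, -0.6, 0.5]
width: 1.001
finger_force: 0.0
```

```bash
python3 go.py 535.1 27.7 200 -16.4 0  535.1 27.7 82 -16.4 0
```

```text
t 1.35 tcp [ 463.9 -108.7  245.2] F [ 0.5 -0.6  0.5] w 1.001 j [ 0.53  0.08 -0.39  1.75  0.03  1.32 -1.6 ]
d cm [  4.75 -14.64   4.52] r deg [0.  0.  6.8] | 160 mm 7 deg
d cm [  4.75 -14.64  16.32] r deg [0.  0.  6.8] | 224 mm 7 deg
```

Call:
{"name": "arm_command", "arguments": {"increments": [{"dx": 1.6,"dy": -4.9,"dz": 1,"rx": 0,"ry": 0,"rz": 2.3,"claw": -1},{"dx": 3.2,"dy": -9.8,"dz": 2.5,"rx": 0,"ry": 0,"rz": 4.6,"claw": -1},{"dx": 4.75,"dy": -14.6,"dz": 4.5,"rx": 0,"ry": 0,"rz": 6.8,"claw": -1},{"dx": 4.75,"dy": -14.6,"dz": 7,"rx": 0,"ry": 0,"rz": 6.8,"claw": -1},{"dx": 4.75,"dy": -14.6,"dz": 9.5,"rx": 0,"ry": 0,"rz": 6.8,"claw": -1}]}}

```text
clock: 1.98
tcp_pos: [0.5342, 0.0268, 0.149]
orientation: [-3.142, 0.001, -0.282]
wrist_force: [0.5, -0.5, 0.2]
width: 1.0
finger_force: 0.0
```

```bash
python3 go.py 535.1 27.7 82 -16.4 0
```

```text
t 1.98 tcp [534.2  26.8 149. ] F [ 0.5 -0.5  0.2] w 1.0 j [ 0.3   0.3  -0.49  1.73  0.15  1.15 -2.09]
d cm [ 0.07 -0.11  6.7 ] r deg [-0.   0.1  0.2] | 67 mm 0 deg
```

Call:
{"name": "arm_command", "arguments": {"increments": [{"dx": 0.05,"dy": -0.1,"dz": 2.5,"rx": 0,"ry": 0,"rz": 0.2,"claw": -1},{"dx": 0.05,"dy": -0.1,"dz": 5,"rx": 0,"ry": 0,"rz": 0.2,"claw": -1},{"dx": 0.05,"dy": -0.1,"dz": 6.7,"rx": 0,"ry": 0,"rz": 0.2,"claw": -1},{"dx": 0.05,"dy": -0.1,"dz": 6.7,"rx": 0,"ry": 0,"rz": 0.2,"claw": 1},{"dx": 0.05,"dy": -0.1,"dz": 6.7,"rx": 0,"ry": 0,"rz": 0.2,"claw": 1}]}}

```text
clock: 2.6
tcp_pos: [0.5357, 0.0268, 0.0841]
orientation: [-3.141, -0.001, -0.287]
wrist_force: [-0.6, -0.1, 0.4]
width: 0.601
finger_force: 0.0
```

Call:
{"name": "arm_command", "arguments": {"increments": [{"dx": 0,"dy": 0,"dz": 0,"rx": 0,"ry": 0,"rz": 0,"claw": 1},{"dx": 0,"dy": 0,"dz": 0,"rx": 0,"ry": 0,"rz": 0,"claw": 1},{"dx": 0,"dy": 0,"dz": 0,"rx": 0,"ry": 0,"rz": 0,"claw": 1},{"dx": 0,"dy": 0,"dz": 0,"rx": 0,"ry": 0,"rz": 0,"claw": 1},{"dx": 0,"dy": 0,"dz": 0,"rx": 0,"ry": 0,"rz": 0,"claw": 1}]}}

```text
clock: 3.22
tcp_pos: [0.5356, 0.0268, 0.0843]
orientation: [-3.141, -0.001, -0.287]
wrist_force: [-2.6, -0.3, 6.7]
width: 0.15
finger_force: 97.9
```

```bash
python3 - <<'E'
from h import *
for n in("scene","top"): cv2.imwrite(f"pics/{n}1_raw.png",viewer.read_camera(n)[:,:,::-1])
a=cv2.imread("pics/scene1_raw.png")[150:290,180:320];b=cv2.imread("pics/top1_raw.png")[150:290,240:380]
cv2.imwrite("pics/g1.png",cv2.resize(np.hstack([a,b]),(800,400),interpolation=cv2.INTER_CUBIC))
E
python3 go.py 535.1 27.7 82 -16.4 0
```

```text
t 3.33 tcp [535.6  26.8  84.2] F [-2.3  0.7  6.5] w 0.15 j [ 0.28  0.38 -0.47  1.8   0.2   1.01 -2.13]
d cm [-0.08 -0.07  0.22] r deg [-0.  -0.1 -0.1] | 2 mm 0 deg
```

View pics/g1.png

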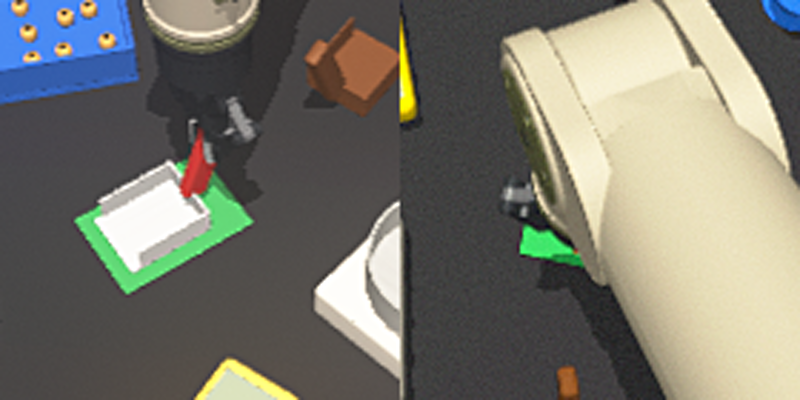

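```bash
cat > sc.py <<'E'
# usage: sc.py [bin|pan|mat] lipx lipy lipz(mm, frame xy; z world) yaw(rel frame) theta ... : scoop lip targets
import sys
from go import *
F={'bin':(545.4,-230.8,141.1),'pan':(503.4,249.7,-3.6),'mat':(586.4,14.3,-17.1),'w':(0,0,0)}
G=np.array([-64.3,0,81.2])
s=status.observe(); Q=R.from_euler('xyz',s['orientation'])*R.from_euler('x',180,degrees=True)
fx,fy,fa=F[sys.argv[1]]; Rf=R.from_euler('z',fa,degrees=True)
def now():
    lip=s['tcp_pos']*1000+Q.apply(np.array([40,0,0])-G); e=(Rf.inv()*Q).as_euler('ZYX',degrees=True)
    print('t',round(s['clock'],2),'lip in frame',Rf.inv().apply(lip-[fx,fy,0]).round(1),'yaw,th,roll',e.round(1),'F',s['wrist_force'].round(1),'w',round(s['width'],3),'j',s['joint_pos'].round(2))
now()
a=list(map(float,sys.argv[2:]))
for i in range(0,len(a),5):
    x,y,z,yaw,th=a[i:i+5]; S=R.from_euler('z',fa+yaw,degrees=True)*R.from_euler('y',th,degrees=True)
    t=Rf.apply([x,y,0])+[fx,fy,z]+S.apply(G-[40,0,0]); print('tcp',t.round(0),end=' '); inc(*t,fa+yaw,th,s)
E
python3 sc.py bin -8 -5 90 0 0  -8 -5 90 -70 0 -8 -5 14 0 3 116 -5 14 0 3
```

```text
t 3.33 lip in frame [  72.9 -234.2    3.2] yaw,th,roll [-1.576e+02 -1.000e-01  0.000e+00] F [-2.3  0.7  6.5] w 0.15 j [ 0.28  0.38 -0.47  1.8   0.2   1.01 -2.13]
tcp [ 636. -297.  171.] d cm [18.82 28.24 -8.68] r deg [ 1.000e-01 -0.000e+00 -1.576e+02] | 350 mm 158 deg
tcp [ 521. -331.  171.] d cm [ 8.74 34.68 -8.7 ] r deg [  0.   -0.1 -87.6] | 368 mm 88 deg
tcp [ 633. -295.  101.] d cm [18.41 28.08 -1.62] r deg [  -4.    -0.9 -157.5] | 336 mm 158 deg
tcp [ 536. -217.  101.] d cm [ 6.95 23.35 -1.63] r deg [  -4.    -0.9 -157.5] | 244 mm 158 deg
```

Call:
{"name": "arm_command", "arguments": {"increments": [{"dx": 0,"dy": 0,"dz": -2,"rx": 0,"ry": 0,"rz": 0,"claw": 1},{"dx": 0,"dy": 0,"dz": -5,"rx": 0,"ry": 0,"rz": 0,"claw": 1},{"dx": 0,"dy": 0,"dz": -9,"rx": 0,"ry": 0,"rz": 0,"claw": 1},{"dx": 1,"dy": 2,"dz": -9,"rx": 0,"ry": 0,"rz": -9,"claw": 1},{"dx": 2,"dy": 4,"dz": -9,"rx": 0,"ry": 0,"rz": -19,"claw": 1}]}}

```text
clock: 3.95
tcp_pos: [0.5433, -0.0177, 0.174]
orientation: [3.141, -0.001, 0.05]
wrist_force: [0.8, -0.9, -1.4]
width: 0.149
finger_force: 97.3
```

```bash
python3 sc.py bin -8 -5 90 0 0
```

```text
t 3.95 lip in frame [  57.7 -234.1   92.9] yaw,th,roll [-1.382e+02 -1.000e-01 -0.000e+00] F [ 0.8 -0.9 -1.4] w 0.149 j [ 0.4   0.3  -0.51  1.68  0.16  1.2  -1.67]
tcp [ 636. -297.  171.] d cm [ 7.84 28.41  0.3 ] r deg [ 1.000e-01 -0.000e+00 -1.382e+02] | 295 mm 138 deg
```

Call:
{"name": "arm_command", "arguments": {"increments": [{"dx": 0.6,"dy": 2,"dz": 0,"rx": 0,"ry": 0,"rz": -10,"claw": 1},{"dx": 1.2,"dy": 4,"dz": 0,"rx": 0,"ry": 0,"rz": -20,"claw": 1},{"dx": 1.8,"dy": 6,"dz": 0,"rx": 0,"ry": 0,"rz": -30,"claw": 1},{"dx": 2.4,"dy": 8,"dz": 0,"rx": 0,"ry": 0,"rz": -40,"claw": 1},{"dx": 3,"dy": 10,"dz": 0,"rx": 0,"ry": 0,"rz": -50,"claw": 1}]}}

```text
clock: 4.58
tcp_pos: [0.5774, -0.1166, 0.1732]
orientation: [-3.141, 0.0, 0.923]
wrist_force: [0.0, 0.1, -1.5]
width: 0.15
finger_force: 97.3
```

```bash
python3 sc.py bin -8 -5 90 0 0
```

```text
t 4.58 lip in frame [  50.  -213.2   92. ] yaw,th,roll [-88.2   0.    0. ] F [ 0.   0.1 -1.5] w 0.15 j [ 0.6   0.41 -0.6   1.56  0.24  1.25 -0.68]
tcp [ 636. -297.  171.] d cm [-10.88  15.58   0.2 ] r deg [ -0.   -0.  -88.2] | 190 mm 88 deg
```

Call:
{"name": "arm_command", "arguments": {"increments": [{"dx": -1.2,"dy": 1.7,"dz": 0,"rx": 0,"ry": 0,"rz": -10,"claw": 1},{"dx": -2.4,"dy": 3.4,"dz": 0,"rx": 0,"ry": 0,"rz": -20,"claw": 1},{"dx": -3.6,"dy": 5.2,"dz": 0,"rx": 0,"ry": 0,"rz": -30,"claw": 1},{"dx": -4.8,"dy": 7,"dz": 0,"rx": 0,"ry": 0,"rz": -40,"claw": 1},{"dx": -6,"dy": 8.7,"dz": 0,"rx": 0,"ry": 0,"rz": -50,"claw": 1}]}}

```text
clock: 5.2
tcp_pos: [0.6099, -0.2174, 0.1731]
orientation: [-3.141, -0.0, 1.795]
wrist_force: [-0.3, 0.1, -1.2]
width: 0.147
finger_force: 97.3
```

```bash
python3 sc.py bin -8 -5 90 0 0 -8 -5 45 0 3
```

```text
t 5.2 lip in frame [  40.1 -115.5   91.9] yaw,th,roll [-38.3  -0.    0. ] F [-0.3  0.1 -1.2] w 0.147 j [ 0.76  0.57 -0.71  1.38  0.37  1.33  0.27]
tcp [ 636. -297.  171.] d cm [-8.38  0.76  0.19] r deg [ -0.   -0.  -38.3] | 84 mm 38 deg
tcp [ 633. -295.  132.] d cm [-8.04  0.49  4.15] r deg [ -1.   -2.9 -38.3] | 91 mm 38 deg
```

Call:
{"name": "arm_command", "arguments": {"increments": [{"dx": -2,"dy": 0.2,"dz": 0,"rx": 0,"ry": 0,"rz": -10,"claw": 1},{"dx": -4,"dy": 0.4,"dz": 0,"rx": 0,"ry": 0,"rz": -20,"claw": 1},{"dx": -6,"dy": 0.5,"dz": 0,"rx": 0,"ry": 0,"rz": -30,"claw": 1},{"dx": -8.2,"dy": 0.6,"dz": 0,"rx": 0,"ry": 0,"rz": -38.3,"claw": 1},{"dx": -8.2,"dy": 0.6,"dz": 1,"rx": -1,"ry": -2.9,"rz": -38.3,"claw": 1}]}}

```text
clock: 5.82
tcp_pos: [0.6338, -0.2988, 0.1626]
orientation: [-3.141, 0.054, 2.456]
wrist_force: [-0.1, 0.6, -1.9]
width: 0.153
finger_force: 97.6
```

```bash
python3 sc.py bin -8 -5 16 0 3;python3 - <<'E'
from h import *
for n in("scene","top"): cv2.imwrite(f"pics/{n}2_raw.png",viewer.read_camera(n)[:,:,::-1])
a=cv2.imread("pics/scene2_raw.png")[100:240,110:250];b=cv2.imread("pics/top2_raw.png")[130:290,340:500]
cv2.imwrite("pics/g2.png",np.hstack([cv2.resize(i,(400,400),interpolation=cv2.INTER_CUBIC) for i in(a,b)]))
E
```

```text
t 5.83 lip in frame [-11.7  -3.3  75.9] yaw,th,roll [-0.4  3.1  0. ] F [-0.1  0.6 -1.9] w 0.153 j [ 0.87  0.68 -0.8   1.28  0.51  1.33  0.97]
tcp [ 633. -295.  103.] d cm [0.68 0.24 5.97] r deg [-0.   0.1 -0.4] | 60 mm 0 deg
```

View pics/g2.png

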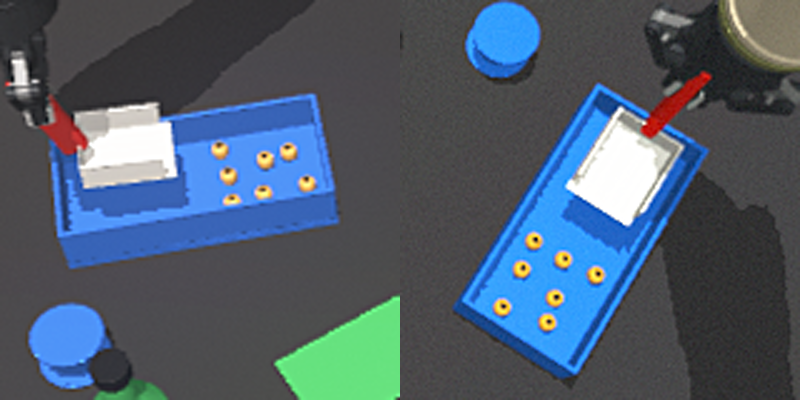

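Call:
{"name": "arm_command", "arguments": {"increments": [{"dx": 0.8,"dy": 0.2,"dz": 1,"rx": 0,"ry": 0,"rz": -0.4,"claw": 1},{"dx": 0.8,"dy": 0.2,"dz": 2.5,"rx": 0,"ry": 0,"rz": -0.4,"claw": 1},{"dx": 0.8,"dy": 0.2,"dz": 4,"rx": 0,"ry": 0,"rz": -0.4,"claw": 1},{"dx": 0.8,"dy": 0.2,"dz": 5.3,"rx": 0,"ry": 0,"rz": -0.4,"claw": 1},{"dx": 0.8,"dy": 0.2,"dz": 5.9,"rx": 0,"ry": 0,"rz": -0.4,"claw": 1}]}}

```text
clock: 6.55
tcp_pos: [0.6306, -0.2906, 0.1024]
orientation: [-3.141, 0.051, 2.465]
wrist_force: [-0.7, 0.2, -1.5]
width: 0.152
finger_force: 97.5
```

```bash
python3 sc.py bin -8 -5 12 0 3
```

```text
t 6.55 lip in frame [-3.8 -6.7 16. ] yaw,th,roll [0.1 2.9 0. ] F [-0.7  0.2 -1.5] w 0.152 j [ 0.87  0.72 -0.78  1.36  0.54  1.22  0.94]
tcp [ 633. -295.   99.] d cm [-0.38 -0.2   0.4 ] r deg [-0.  -0.1  0.1] | 6 mm 0 deg
```

Call:
{"name": "arm_command", "arguments": {"increments": [{"dx": 0,"dy": 0,"dz": 0.2,"rx": 0,"ry": 0,"rz": 0,"claw": 1},{"dx": 0,"dy": 0,"dz": 0.3,"rx": 0,"ry": 0,"rz": 0,"claw": 1},{"dx": 0,"dy": 0,"dz": 0.4,"rx": 0,"ry": 0,"rz": 0,"claw": 1},{"dx": 0,"dy": 0,"dz": 0.45,"rx": 0,"ry": 0,"rz": 0,"claw": 1},{"dx": 0,"dy": 0,"dz": 0.45,"rx": 0,"ry": 0,"rz": 0,"claw": 1}]}}

```text
clock: 7.18
tcp_pos: [0.6313, -0.2908, 0.0996]
orientation: [-3.141, 0.053, 2.465]
wrist_force: [-0.1, -0.5, -1.2]
width: 0.147
finger_force: 97.5
```

```bash
python3 sc.py bin 60 -5 11.7 0 3  117 -5 11.7 0 3
```

```text
t 7.17 lip in frame [-4.6 -7.  13.1] yaw,th,roll [0.1 3.  0. ] F [-0.1 -0.5 -1.2] w 0.147 j [ 0.86  0.72 -0.78  1.36  0.54  1.21  0.94]
tcp [ 580. -252.   98.] d cm [ 6.46 -0.21 -0.2 ] r deg [-0.   0.   0.1] | 65 mm 0 deg
tcp [ 535. -216.   98.] d cm [12.15 -0.2  -0.5 ] r deg [-0.   0.   0.1] | 122 mm 0 deg
```

Call:
{"name": "arm_command", "arguments": {"increments": [{"dx": 0.8,"dy": 0,"dz": 0,"rx": 0,"ry": 0,"rz": 0,"claw": 1},{"dx": 1.6,"dy": 0,"dz": 0,"rx": 0,"ry": 0,"rz": 0,"claw": 1},{"dx": 2.4,"dy": -0.1,"dz": -0.05,"rx": 0,"ry": 0,"rz": 0,"claw": 1},{"dx": 3.2,"dy": -0.2,"dz": -0.1,"rx": 0,"ry": 0,"rz": 0,"claw": 1},{"dx": 4,"dy": -0.2,"dz": -0.14,"rx": 0,"ry": 0,"rz": 0,"claw": 1}]}}

```text
clock: 7.8
tcp_pos: [0.5982, -0.2671, 0.0988]
orientation: [-3.141, 0.053, 2.465]
wrist_force: [0.4, -0.4, -1.1]
width: 0.149
finger_force: 97.6
```

```bash
python3 sc.py bin 60 -5 11.7 0 3  117 -5 11.7 0 3
```

```text
t 7.8 lip in frame [36.  -4.7 12.3] yaw,th,roll [0.1 3.  0. ] F [ 0.4 -0.4 -1.1] w 0.149 j [ 0.91  0.65 -0.8   1.49  0.52  1.16  0.91]
tcp [ 580. -252.   98.] d cm [ 2.4   0.01 -0.07] r deg [-0.   0.   0.1] | 24 mm 0 deg
tcp [ 535. -216.   98.] d cm [ 8.09  0.02 -0.37] r deg [-0.   0.   0.1] | 81 mm 0 deg
```

Call:
{"name": "arm_command", "arguments": {"increments": [{"dx": 0.8,"dy": 0,"dz": 0.06,"rx": 0,"ry": 0,"rz": 0,"claw": 1},{"dx": 1.6,"dy": 0,"dz": 0.02,"rx": 0,"ry": 0,"rz": 0,"claw": 1},{"dx": 2.4,"dy": 0,"dz": -0.02,"rx": 0,"ry": 0,"rz": 0,"claw": 1},{"dx": 3.2,"dy": 0,"dz": -0.06,"rx": 0,"ry": 0,"rz": 0,"claw": 1},{"dx": 4,"dy": 0,"dz": -0.1,"rx": 0,"ry": 0,"rz": 0,"claw": 1}]}}

```text
clock: 8.43
tcp_pos: [0.5682, -0.2425, 0.0987]
orientation: [3.141, 0.055, 2.465]
wrist_force: [4.7, -3.4, 6.1]
width: 0.147
finger_force: 98.2
```

```bash
python3 sc.py bin 117 -5 11.7 0 3
python3 - <<'E'
from h import *
for n in("scene","top"): cv2.imwrite(f"pics/{n}3_raw.png",viewer.read_camera(n)[:,:,::-1])
a=cv2.imread("pics/scene3_raw.png")[100:240,110:250];b=cv2.imread("pics/top3_raw.png")[130:290,340:500]
cv2.imwrite("pics/g3.png",np.hstack([cv2.resize(i,(400,400),interpolation=cv2.INTER_CUBIC) for i in(a,b)]))
E
```

```text
t 8.43 lip in frame [74.6 -5.1 11.9] yaw,th,roll [ 0.1  3.2 -0. ] F [ 4.7 -3.4  6.1] w 0.147 j [ 0.94  0.58 -0.83  1.6   0.49  1.12  0.89]
tcp [ 535. -216.   98.] d cm [ 4.21 -0.02 -0.19] r deg [0.  0.2 0.1] | 42 mm 0 deg
```

View pics/g3.png

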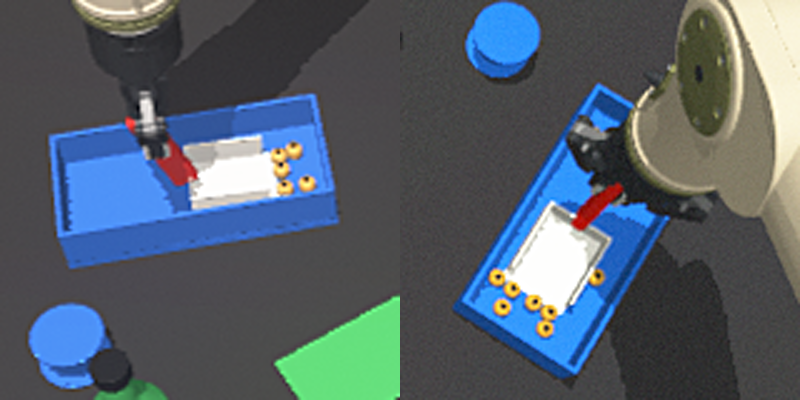

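Call:
{"name": "arm_command", "arguments": {"increments": [{"dx": 0.8,"dy": 0,"dz": -0.05,"rx": 0,"ry": 0,"rz": 0,"claw": 1},{"dx": 1.6,"dy": 0,"dz": -0.1,"rx": 0,"ry": 0,"rz": 0,"claw": 1},{"dx": 2.4,"dy": 0,"dz": -0.14,"rx": 0,"ry": 0,"rz": 0,"claw": 1},{"dx": 3.2,"dy": 0,"dz": -0.18,"rx": 0,"ry": 0,"rz": 0,"claw": 1},{"dx": 4.0,"dy": 0,"dz": -0.22,"rx": 0,"ry": 0,"rz": 0,"claw": 1}]}}

```text
clock: 9.15
tcp_pos: [0.538, -0.2183, 0.0992]
orientation: [3.141, 0.058, 2.464]
wrist_force: [18.9, -12.9, 16.1]
width: 0.152
finger_force: 101.0
```

```bash
python3 sc.py bin 117 -5 11.7 0 3 112 -5 20 0 -18
python3 - <<'E'
from h import *
for n in("scene","top"): cv2.imwrite(f"pics/{n}4_raw.png",viewer.read_camera(n)[:,:,::-1])
a=cv2.imread("pics/scene4_raw.png")[110:210,150:250];b=cv2.imread("pics/top4_raw.png")[190:290,350:450]
cv2.imwrite("pics/g4.png",np.hstack([cv2.resize(i,(400,400),interpolation=cv2.INTER_CUBIC) for i in(a,b)]))
E
```

```text
t 9.15 lip in frame [113.1  -5.   12.2] yaw,th,roll [ 0.1  3.3 -0. ] F [ 18.9 -12.9  16.1] w 0.152 j [ 0.98  0.51 -0.86  1.71  0.46  1.08  0.87]
tcp [ 535. -216.   98.] d cm [ 0.35 -0.01  0.08] r deg [0.  0.3 0.1] | 4 mm 0 deg
tcp [ 558. -235.   65.] d cm [-2.39 -0.01  3.57] r deg [ 0.  21.3  0.1] | 43 mm 21 deg
```

View pics/g4.png

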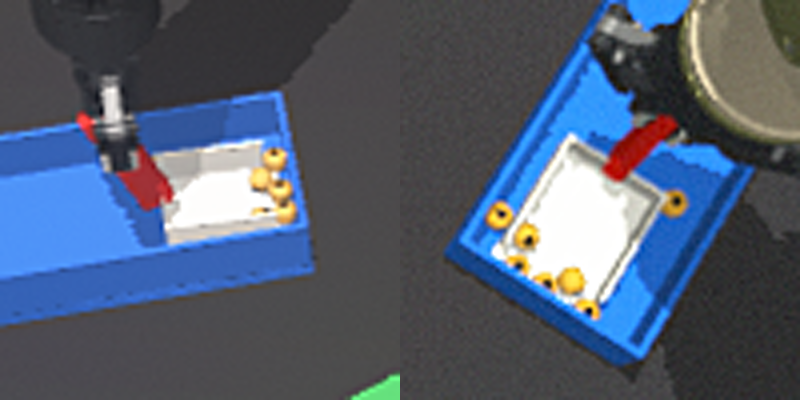

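```bash
python3 sc.py bin 114 -5 15 0 -1 114 -5 22 0 -6 113 -5 28.5 0 -11 113 -5 35 0 -16 112 -5 42 0 -20 | cut -c1-110
```

```text
t 9.25 lip in frame [113.2  -5.   12.3] yaw,th,roll [ 0.1  3.3 -0. ] F [ 7.3 -5.8  4.3] w 0.15 j [ 0.98  0.51 
tcp [ 542. -222.   94.] d cm [-0.52 -0.02  0.54] r deg [0.  4.3 0.1] | 7 mm 4 deg
tcp [ 547. -226.   92.] d cm [-1.15 -0.02  0.82] r deg [0.  9.3 0.1] | 14 mm 9 deg
tcp [ 552. -230.   88.] d cm [-1.8  -0.03  1.22] r deg [ 0.  14.3  0.1] | 22 mm 14 deg
tcp [ 556. -233.   84.] d cm [-2.25 -0.03  1.64] r deg [ 0.  19.3  0.1] | 28 mm 19 deg
tcp [ 559. -236.   83.] d cm [-2.65 -0.03  1.83] r deg [ 0.  23.3  0.1] | 32 mm 23 deg
```

Call:
{"name": "arm_command", "arguments": {"increments": [{"dx": -0.5,"dy": 0,"dz": 0.5,"rx": 0,"ry": 4.3,"rz": 0,"claw": 1},{"dx": -1.15,"dy": 0,"dz": 0.8,"rx": 0,"ry": 9.3,"rz": 0,"claw": 1},{"dx": -1.8,"dy": 0,"dz": 1.2,"rx": 0,"ry": 14.3,"rz": 0,"claw": 1},{"dx": -2.25,"dy": 0,"dz": 1.6,"rx": 0,"ry": 19.3,"rz": 0,"claw": 1},{"dx": -2.65,"dy": 0,"dz": 1.75,"rx": 0,"ry": 23.3,"rz": 0,"claw": 1}]}}

```text
clock: 9.88
tcp_pos: [0.5572, -0.2342, 0.0808]
orientation: [-3.141, -0.358, 2.465]
wrist_force: [-0.1, -0.0, -3.3]
width: 0.152
finger_force: 97.9
```

```bash
python3 sc.py bin 110 -5 90 0 -20 95 -5 125 0 -20
python3 - <<'E'
from h import *
for n in("scene","top"): cv2.imwrite(f"pics/{n}5_raw.png",viewer.read_camera(n)[:,:,::-1])
a=cv2.imread("pics/scene5_raw.png")[110:210,150:250];b=cv2.imread("pics/top5_raw.png")[190:290,350:450]
cv2.imwrite("pics/g5.png",np.hstack([cv2.resize(i,(400,400),interpolation=cv2.INTER_CUBIC) for i in(a,b)]))
E
```

```text
t 9.88 lip in frame [114.8  -4.4  41.4] yaw,th,roll [  0.1 -20.5   0. ] F [-0.1 -0.  -3.3] w 0.152 j [ 0.84  0.86 -0.78  1.25  0.39  1.56  0.99]
tcp [ 561. -237.  131.] d cm [ 1.33  0.02 -4.82] r deg [-0.1 -0.5  0.1] | 50 mm 1 deg
tcp [ 572. -246.  166.] d cm [ 1.15  0.01 -8.62] r deg [-0.1 -0.5  0.1] | 87 mm 1 deg
```

View pics/g5.png

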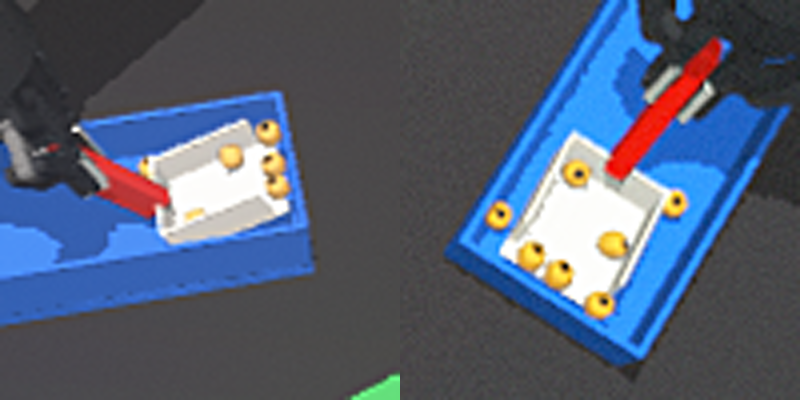

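```bash
python3 sc.py bin 105 -5 43 0 -21 95 -5 46 0 -23  85 -5 50 0 -25 75 -5 54 0 -27 65 -5 60 0 -29  | cut -c1-130
```

```text
t 9.97 lip in frame [115.   -4.2  40.4] yaw,th,roll [  0.1 -20.6   0.1] F [-2.4 -0.7  1.8] w 0.15 j [ 0.84  0.86 -0.78  1.25  0.39
tcp [ 565. -240.   81.] d cm [-0.9   0.05 -0.52] r deg [-0.1  0.4  0.1] | 10 mm 0 deg
tcp [ 574. -247.   80.] d cm [-2.01  0.05 -0.78] r deg [-0.1  2.4  0.1] | 22 mm 2 deg
tcp [ 583. -254.   80.] d cm [-3.06  0.05 -1.13] r deg [-0.1  4.4  0.1] | 33 mm 4 deg
tcp [ 591. -261.   79.] d cm [-4.11  0.05 -1.46] r deg [-0.1  6.4  0.1] | 44 mm 6 deg
tcp [ 600. -268.   80.] d cm [-5.07  0.05 -1.98] r deg [-0.1  8.4  0.1] | 54 mm 8 deg
```

Call:
{"name": "arm_command", "arguments": {"increments": [{"dx": -0.9,"dy": 0.05,"dz": -0.55,"rx": 0,"ry": 0.5,"rz": 0,"claw": 1},{"dx": -2,"dy": 0.05,"dz": -0.9,"rx": 0,"ry": 2.5,"rz": 0,"claw": 1},{"dx": -3.05,"dy": 0.05,"dz": -1.3,"rx": 0,"ry": 4.5,"rz": 0,"claw": 1},{"dx": -4.1,"dy": 0.05,"dz": -1.7,"rx": 0,"ry": 6.5,"rz": 0,"claw": 1},{"dx": -5.05,"dy": 0.05,"dz": -2.3,"rx": 0,"ry": 8.5,"rz": 0,"claw": 1}]}}

```text
clock: 10.6
tcp_pos: [0.6008, -0.2679, 0.0852]
orientation: [-3.141, -0.504, 2.466]
wrist_force: [-0.5, -0.9, -3.6]
width: 0.147
finger_force: 97.9
```

```bash
python3 sc.py bin 65 -5 110 0 -29
python3 - <<'E'
from h import *
for n in("scene","top"): cv2.imwrite(f"pics/{n}6_raw.png",viewer.read_camera(n)[:,:,::-1])
a=cv2.imread("pics/scene6_raw.png")[110:210,150:250];b=cv2.imread("pics/top6_raw.png")[190:290,350:450]
cv2.imwrite("pics/g6.png",np.hstack([cv2.resize(i,(400,400),interpolation=cv2.INTER_CUBIC) for i in(a,b)]))
E
```

```text
t 10.6 lip in frame [64.2 -5.4 64.4] yaw,th,roll [  0.2 -28.9   0. ] F [-0.5 -0.9 -3.6] w 0.147 j [ 0.72  1.06 -0.73  0.85  0.4   1.85  1.07]
tcp [ 600. -268.  130.] d cm [ 2.26 -0.09 -3.93] r deg [-0.1  0.1  0.2] | 45 mm 0 deg
```

View pics/g6.png

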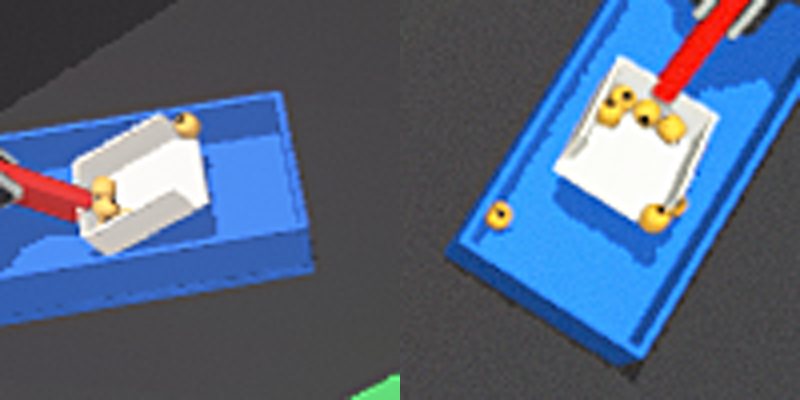

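```bash
cat > rl.py <<'E'
# like sc.py bin, but 6 numbers per target, the last is roll
import sys; A=sys.argv[1:]; sys.argv=['sc','bin']
from sc import *
a=list(map(float,A))
for i in range(0,len(a),6):
    x,y,z,yaw,th,ro=a[i:i+6]; S=R.from_euler('ZYX',[fa+yaw,th,ro],degrees=True)
    t=Rf.apply([x,y,0])+[fx,fy,z]+S.apply(G-[40,0,0])
    R0=R.from_euler('xyz',s['orientation']); T=S*R.from_euler('x',180,degrees=True)
    print((R0.inv().apply(t/1000-s['tcp_pos'])*100).round(2),(R0.inv()*T).as_rotvec(degrees=True).round(1))
E
python3 rl.py 64 -8 68 0 -25 -6  64 -10 72 0 -21 -12  64 -12 75 0 -18 -18 64 -13 75 0 -15 -25 64 -14 75 0 -12 -32
```

```text
t 10.7 lip in frame [63.8 -5.5 63.5] yaw,th,roll [  0.1 -28.9   0. ] F [-0.8  0.4 -2.8] w 0.151 j [ 0.72  1.07 -0.73  0.85  0.4   1.85  1.07]
[ 0.81 -0.64 -1.02] [-6.1 -3.9 -0.1]
[ 1.62 -1.28 -1.9 ] [-12.1  -7.9  -0.7]
[ 2.22 -1.9  -2.42] [-18.  -10.8  -1.6]
[ 2.65 -2.72 -2.51] [-25.  -13.7  -2.9]
[ 3.03 -3.49 -2.48] [-31.9 -16.5  -4.6]
```

Call:
{"name": "arm_command", "arguments": {"increments": [{"dx": 0.8,"dy": -0.65,"dz": -1,"rx": -6,"ry": -3.9,"rz": 0,"claw": 1},{"dx": 1.6,"dy": -1.3,"dz": -1.9,"rx": -12,"ry": -7.9,"rz": -0.7,"claw": 1},{"dx": 2.2,"dy": -1.9,"dz": -2.4,"rx": -18,"ry": -10.8,"rz": -1.6,"claw": 1},{"dx": 2.65,"dy": -2.7,"dz": -2.5,"rx": -25,"ry": -13.7,"rz": -2.9,"claw": 1},{"dx": 3,"dy": -3.5,"dz": -2.5,"rx": -32,"ry": -16.5,"rz": -4.6,"claw": 1}]}}

```text
clock: 11.32
tcp_pos: [0.5671, -0.286, 0.1226]
orientation: [2.579, -0.204, 2.461]
wrist_force: [-0.1, -0.2, -2.6]
width: 0.148
finger_force: 98.1
```

```bash
python3 rl.py 65 -5 75 0 -29 0
python3 - <<'E'
from h import *
for n in("scene","top"): cv2.imwrite(f"pics/{n}7_raw.png",viewer.read_camera(n)[:,:,::-1])
a=cv2.imread("pics/scene7_raw.png")[110:210,150:250];b=cv2.imread("pics/top7_raw.png")[190:290,350:450]
cv2.imwrite("pics/g7.png",np.hstack([cv2.resize(i,(400,400),interpolation=cv2.INTER_CUBIC) for i in(a,b)]))
E
```

```text
t 11.32 lip in frame [ 64.5 -14.1  76.5] yaw,th,roll [ -0.1 -11.7 -32.2] F [-0.1 -0.2 -2.6] w 0.148 j [ 1.3   0.86 -0.99  1.37  0.1   1.28  1.29]
[-1.92  1.64  3.84] [32.  16.9  4.8]
```

View pics/g7.png

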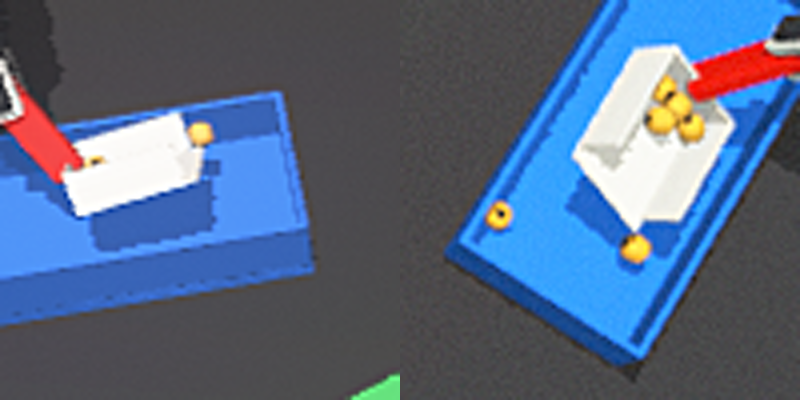

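```bash
python3 rl.py 64 -12 82 0 -15 -24 64 -10 92 0 -18 -16  63 -8 102 0 -21 -8 62 -6 115 0 -25 0 60 -5 130 0 -25 0
```

```text
t 11.43 lip in frame [64.  -8.5 74. ] yaw,th,roll [ -0.6 -11.9 -32. ] F [-0.8 -1.5 -2.8] w 0.148 j [ 1.3   0.87 -0.99  1.37  0.11  1.28  1.28]
[-0.24  1.65  0.14] [8.2 3.  0.9]
[-0.41  2.8  -0.06] [16.2  5.8  2. ]
[-0.66  3.91 -0.12] [24.1  8.8  2.6]
[-0.91  5.   -0.09] [32.1 12.9  3.1]
[-0.8   5.71 -1.42] [32.1 12.9  3.1]
```

Call:
{"name": "arm_command", "arguments": {"increments": [{"dx": -0.25,"dy": 1.6,"dz": 0.1,"rx": 8.2,"ry": 3,"rz": 0.9,"claw": 1},{"dx": -0.4,"dy": 2.8,"dz": -0.1,"rx": 16.2,"ry": 5.8,"rz": 2,"claw": 1},{"dx": -0.65,"dy": 3.9,"dz": -0.1,"rx": 24,"ry": 8.8,"rz": 2.6,"claw": 1},{"dx": -0.9,"dy": 5,"dz": -0.1,"rx": 32,"ry": 12.9,"rz": 3.1,"claw": 1},{"dx": -0.8,"dy": 5.7,"dz": -1.4,"rx": 32,"ry": 12.9,"rz": 3.1,"claw": 1}]}}

```text
clock: 12.05
tcp_pos: [0.6089, -0.2572, 0.1599]
orientation: [3.138, -0.441, 2.486]
wrist_force: [0.9, 0.6, -2.1]
width: 0.149
finger_force: 98.2
```

```bash
python3 sc.py bin 55 -5 155 0 -25 ; python3 sc.py pan 25 0 150 193 -22
```

```text
t 12.05 lip in frame [ 63.  -16.6 130.9] yaw,th,roll [  1.3 -25.3  -0.2] F [ 0.9  0.6 -2.1] w 0.149 j [ 0.71  0.97 -0.76  0.83  0.39  1.89  1.06]
tcp [ 606. -273.  185.] d cm [ 0.37 -1.44 -2.56] r deg [-0.4 -0.3  1.2] | 30 mm 1 deg
t 12.05 lip in frame [  30.3 -427.   130.9] yaw,th,roll [146.  -25.3  -0.2] F [ 0.9  0.6 -2.1] w 0.149 j [ 0.71  0.97 -0.76  0.83  0.39  1.89  1.06]
tcp [654. 269. 186.] d cm [26.92 44.4   9.93] r deg [ 19.   -3.  -43.1] | 529 mm 47 deg
```

```bash
cat > arc.py <<'E'
# arc.py step_deg dz_mm dr_mm : 5 rows turning about the base axis
import sys
from go import *
st,dz,dr=map(float,sys.argv[1:]); s=status.observe(); R0=R.from_euler('xyz',s['orientation']); p=s['tcp_pos']
print(s['clock'],(p*1000).round(),np.degrees(np.arctan2(p[1],p[0])).round(1))
for k in range(1,6):
    W=R.from_euler('z',st*k,degrees=True); q=W.apply(p*[1,1,1]+np.r_[p[:2]/np.hypot(*p[:2])*dr*k/5e3,dz*k/5e3])
    print((R0.inv().apply(q-p)*100).round(1),(R0.inv()*W*R0).as_rotvec(degrees=True).round(1))
E
python3 arc.py 3 25 0
```

```text
12.05 [ 609. -257.  160.] -22.9
[ 1.1  3.3 -0. ] [ 1.3  0.  -2.7]
[2.3 6.6 0. ] [ 2.6  0.  -5.4]
[3.7 9.8 0.1] [ 3.8  0.  -8.1]
[ 5.3 12.9  0.3] [  5.1   0.  -10.9]
[ 7.  16.   0.6] [  6.4   0.  -13.6]
```

Call:
{"name": "arm_command", "arguments": {"increments": [{"dx": 0.5,"dy": 1.6,"dz": 0,"rx": 0.6,"ry": 0,"rz": -1.3,"claw": 1},{"dx": 1.4,"dy": 4.2,"dz": 0,"rx": 1.6,"ry": 0,"rz": -3.5,"claw": 1},{"dx": 2.6,"dy": 7.2,"dz": 0,"rx": 2.8,"ry": 0,"rz": -6,"claw": 1},{"dx": 3.9,"dy": 10.1,"dz": 0.1,"rx": 4,"ry": 0,"rz": -8.4,"claw": 1},{"dx": 5.3,"dy": 12.9,"dz": 0.3,"rx": 5.1,"ry": 0,"rz": -10.9,"claw": 1}]}}

```text
clock: 12.68
tcp_pos: [0.6478, -0.1331, 0.1823]
orientation: [3.138, -0.434, 2.684]
wrist_force: [-0.4, -0.4, -1.9]
width: 0.15
finger_force: 98.4
```

```bash
python3 arc.py 3 10 0; python3 sc.py pan 25 0 150 193 -22
```

```text
12.675 [ 648. -133.  182.] -11.6
[1.  3.3 0.2] [ 1.3  0.  -2.7]
[2.1 6.6 0.5] [ 2.5  0.  -5.4]
[3.3 9.8 0.9] [ 3.8  0.  -8.2]
[ 4.7 12.9  1.4] [  5.    0.  -10.9]
[ 6.3 16.   1.9] [  6.3   0.  -13.6]
t 12.68 lip in frame [  49.4 -323.3  152.5] yaw,th,roll [157.4 -24.9  -0.2] F [-0.4 -0.4 -1.9] w 0.15 j [ 0.51  0.96 -0.79  0.81  0.41  1.93  1.05]
tcp [654. 269. 186.] d cm [15.79 36.31  7.01] r deg [ 14.4  -2.7 -32.7] | 402 mm 36 deg
```

Call:
{"name": "arm_command", "arguments": {"increments": [{"dx": 1,"dy": 3.3,"dz": 0.2,"rx": 1.3,"ry": 0,"rz": -2.7,"claw": 1},{"dx": 2.1,"dy": 6.6,"dz": 0.5,"rx": 2.5,"ry": 0,"rz": -5.4,"claw": 1},{"dx": 3.3,"dy": 9.8,"dz": 0.9,"rx": 3.8,"ry": 0,"rz": -8.2,"claw": 1},{"dx": 4.7,"dy": 12.9,"dz": 1.4,"rx": 5,"ry": 0,"rz": -10.9,"claw": 1},{"dx": 6.3,"dy": 16,"dz": 1.9,"rx": 6.3,"ry": 0,"rz": -13.6,"claw": 1}]}}

```text
clock: 13.3
tcp_pos: [0.6602, 0.0389, 0.1919]
orientation: [3.138, -0.433, 2.946]
wrist_force: [-0.3, 0.3, -2.2]
width: 0.149
finger_force: 98.2
```

```bash
python3 arc.py 3 0 0; python3 sc.py pan 25 0 150 193 -22
```

```text
13.3 [660.  39. 192.] 3.4
[0.9 3.3 0.4] [ 1.3  0.  -2.7]
[1.9 6.6 0.9] [ 2.5  0.  -5.4]
[3.1 9.8 1.5] [ 3.8  0.  -8.2]
[ 4.4 12.9  2.1] [  5.    0.  -10.9]
[ 5.9 16.   2.8] [  6.3   0.  -13.6]
t 13.3 lip in frame [  42.2 -183.2  162. ] yaw,th,roll [172.4 -24.8  -0.2] F [-0.3  0.3 -2.2] w 0.149 j [ 0.26  0.97 -0.84  0.79  0.44  1.95  1.04]
tcp [654. 269. 186.] d cm [ 4.4  22.42  2.74] r deg [  8.4  -2.7 -18.9] | 230 mm 21 deg
```

Call:
{"name": "arm_command", "arguments": {"increments": [{"dx": 0.9,"dy": 3.3,"dz": 0.4,"rx": 1.3,"ry": 0,"rz": -2.7,"claw": 1},{"dx": 1.9,"dy": 6.6,"dz": 0.9,"rx": 2.5,"ry": 0,"rz": -5.4,"claw": 1},{"dx": 3,"dy": 9.5,"dz": 1.5,"rx": 3.8,"ry": 0,"rz": -8.2,"claw": 1},{"dx": 4.1,"dy": 12.2,"dz": 2,"rx": 5,"ry": 0,"rz": -10.9,"claw": 1},{"dx": 5,"dy": 14,"dz": 2.4,"rx": 5.6,"ry": 0,"rz": -12,"claw": 1}]}}

```text
clock: 13.92
tcp_pos: [0.6329, 0.1881, 0.1917]
orientation: [3.138, -0.433, -3.105]
wrist_force: [-0.6, 0.5, -2.1]
width: 0.148
finger_force: 98.2
```

```bash
python3 sc.py pan 25 0 150 193 -22 25 0 140 190 -20 25 0 120 190 -10 20 0 100 190 0
```

```text
t 13.93 lip in frame [  5.  -65.9 161.7] yaw,th,roll [-174.3  -24.8   -0.2] F [-0.6  0.5 -2.1] w 0.148 j [ 0.04  0.97 -0.87  0.8   0.46  1.96  1.02]
tcp [654. 269. 186.] d cm [-2.39  8.   -0.47] r deg [ 3.1 -2.8 -6.7] | 84 mm 8 deg
tcp [653. 262. 181.] d cm [-2.57  7.33  0.06] r deg [ 1.8 -4.8 -4. ] | 78 mm 6 deg
tcp [644. 261. 182.] d cm [-1.7   7.26  0.32] r deg [  1.5 -14.8  -4.1] | 75 mm 15 deg
tcp [627. 260. 181.] d cm [-0.15  7.21  1.11] r deg [  1.1 -24.8  -4.3] | 73 mm 25 deg
```

Call:
{"name": "arm_command", "arguments": {"increments": [{"dx": -0.5,"dy": 1.7,"dz": 0,"rx": 0.4,"ry": -1,"rz": -1,"claw": 1},{"dx": -1.2,"dy": 3.5,"dz": 0,"rx": 0.8,"ry": -2,"rz": -2,"claw": 1},{"dx": -1.9,"dy": 5.3,"dz": 0,"rx": 1.2,"ry": -3,"rz": -3,"claw": 1},{"dx": -2.4,"dy": 6.6,"dz": 0,"rx": 1.6,"ry": -4,"rz": -3.6,"claw": 1},{"dx": -2.6,"dy": 7.3,"dz": 0,"rx": 1.8,"ry": -4.8,"rz": -4,"claw": 1}]}}

```text
clock: 14.55
tcp_pos: [0.655, 0.2617, 0.1801]
orientation: [3.141, -0.349, -3.031]
wrist_force: [-0.2, 0.9, -2.4]
width: 0.149
finger_force: 98.3
```

```bash
python3 sc.py pan  22 0 125 190 -13 20 0 110 190 -6 17 0 95 190 2 15 0 86 190 10 14 0 80 190 18
```

```text
t 14.55 lip in frame [ 26.6  -0.2 139.5] yaw,th,roll [-170.  -20.   -0.] F [-0.2  0.9 -2.4] w 0.149 j [-0.1   1.02 -0.86  0.7   0.53  1.92  1.04]
tcp [645. 262. 181.] d cm [1.   0.11 0.3 ] r deg [ 0. -7. -0.] | 10 mm 7 deg
tcp [635. 261. 180.] d cm [1.87 0.15 0.71] r deg [  0. -14.  -0.] | 20 mm 14 deg
tcp [621. 260. 180.] d cm [3.17 0.2  1.19] r deg [  0. -22.  -0.] | 34 mm 22 deg
tcp [606. 259. 184.] d cm [4.7  0.23 1.29] r deg [  0. -30.  -0.] | 49 mm 30 deg
tcp [591. 257. 189.] d cm [6.34 0.25 1.31] r deg [  0. -38.  -0.] | 65 mm 38 deg
```

Call:
{"name": "arm_command", "arguments": {"increments": [{"dx": 1,"dy": 0.1,"dz": 0.3,"rx": 0,"ry": -7,"rz": 0,"claw": 1},{"dx": 1.9,"dy": 0.1,"dz": 0.7,"rx": 0,"ry": -14,"rz": 0,"claw": 1},{"dx": 3.2,"dy": 0.2,"dz": 1.2,"rx": 0,"ry": -22,"rz": 0,"claw": 1},{"dx": 4.7,"dy": 0.2,"dz": 1.3,"rx": 0,"ry": -30,"rz": 0,"claw": 1},{"dx": 6.3,"dy": 0.2,"dz": 1.3,"rx": 0,"ry": -38,"rz": 0,"claw": 1}]}}

```text
clock: 15.18
tcp_pos: [0.5912, 0.2549, 0.1907]
orientation: [3.142, 0.319, -3.033]
wrist_force: [0.9, 0.5, -0.6]
width: 0.152
finger_force: 98.3
```

```bash
python3 sc.py pan  13 0 77 190 24 12 0 75 190 30 11 0 74 190 36 10 0 74 190 42 10 0 75 190 48
```

```text
t 15.18 lip in frame [14.8 -1.9 80.9] yaw,th,roll [-170.2   18.3   -0. ] F [ 0.9  0.5 -0.6] w 0.152 j [ 0.27  0.42 -1.01  1.67  0.62  1.02  0.76]
tcp [578. 256. 194.] d cm [ 1.13  0.24 -0.68] r deg [-0.1 -5.7 -0.2] | 13 mm 6 deg
tcp [565. 254. 197.] d cm [ 2.29  0.25 -1.47] r deg [ -0.1 -11.7  -0.2] | 27 mm 12 deg
tcp [551. 253. 201.] d cm [ 3.51  0.26 -2.25] r deg [ -0.1 -17.7  -0.1] | 42 mm 18 deg
tcp [536. 252. 204.] d cm [ 4.79  0.28 -3.  ] r deg [ -0.1 -23.7  -0.1] | 57 mm 24 deg
tcp [523. 250. 207.] d cm [ 6.01  0.27 -3.69] r deg [ -0.1 -29.7  -0.1] | 71 mm 30 deg
```

Call:
{"name": "arm_command", "arguments": {"increments": [{"dx": 1.1,"dy": 0.2,"dz": -0.7,"rx": 0,"ry": -5.7,"rz": 0,"claw": 1},{"dx": 2.3,"dy": 0.2,"dz": -1.5,"rx": 0,"ry": -11.7,"rz": 0,"claw": 1},{"dx": 3.5,"dy": 0.25,"dz": -2.25,"rx": 0,"ry": -17.7,"rz": 0,"claw": 1},{"dx": 4.8,"dy": 0.25,"dz": -3,"rx": 0,"ry": -23.7,"rz": 0,"claw": 1},{"dx": 6,"dy": 0.25,"dz": -3.7,"rx": 0,"ry": -29.7,"rz": 0,"claw": 1}]}}

```text
clock: 15.8
tcp_pos: [0.5227, 0.2501, 0.2076]
orientation: [-3.141, 0.836, -3.032]
wrist_force: [1.7, 0.2, 0.8]
width: 0.147
finger_force: 98.5
```

```bash
cat > cnt.py <<'E'
from h import *
import sys
for n in("top","scene"):
    im=viewer.read_camera(n)[:,:,::-1]; cv2.imwrite(f"pics/{n}{sys.argv[1]}_raw.png",im)
    im=cv2.resize(im,None,fx=4,fy=4,interpolation=cv2.INTER_LINEAR).astype(int)
    b,g,r=im[...,0],im[...,1],im[...,2]; m=((r>130)&(b<.62*r)&(g>.45*r)&(g<.87*r)).astype(np.uint8)
    k,_,st,cc=cv2.connectedComponentsWithStats(m)
    print(n,[(*(cc[i]/4).round(),int(st[i,4]/16)) for i in range(1,k) if st[i,4]>100 and cc[i][1]/4>60])
E
python3 cnt.py 8
python3 - <<'E'
from h import *
for n in("top","scene"): print(n,'pan',proj(n,[[.5034,.2497,.05]]).round(),'bin',proj(n,[[.545,-.231,.012]]).round())
E
python3 sc.py pan 10 0 80 190 56 10 0 85 190 64
```

```text
top [(np.float64(231.0), np.float64(192.0), 70), (np.float64(418.0), np.float64(241.0), 20), (np.float64(375.0), np.float64(244.0), 22), (np.float64(406.0), np.float64(259.0), 18), (np.float64(219.0), np.float64(272.0), 33), (np.float64(299.0), np.float64(284.0), 58), (np.float64(302.0), np.float64(320.0), 1005)]
scene [(np.float64(499.0), np.float64(69.0), 20), (np.float64(555.0), np.float64(100.0), 38), (np.float64(206.0), np.float64(150.0), 11), (np.float64(188.0), np.float64(152.0), 14), (np.float64(308.0), np.float64(172.0), 334), (np.float64(291.0), np.float64(168.0), 40), (np.float64(333.0), np.float64(230.0), 31), (np.float64(344.0), np.float64(233.0), 80), (np.float64(259.0), np.float64(324.0), 148)]
top pan [[206. 256.]] bin [[410. 223.]]
scene pan [[334. 247.]] bin [[178. 165.]]
t 15.9 lip in frame [ 7.3 -1.  73.6] yaw,th,roll [-169.9   47.7    0.3] F [-0.1 -0.5 -0.7] w 0.148 j [ 0.29 -0.05 -1.03  2.22  1.1   0.48  0.04]
tcp [504. 248. 212.] d cm [ 0.61  0.01 -1.63] r deg [-0.2 -8.3  0.1] | 17 mm 8 deg
tcp [486. 246. 214.] d cm [ 1.66  0.   -3.15] r deg [ -0.1 -16.3   0.1] | 36 mm 16 deg
```

```bash
python3 sc.py pan 10 0 78 190 52  10 0 82 190 56 10 0 90 190 60 10 0 110 190 60 10 0 130 190 60
```

```text
t 15.9 lip in frame [ 7.3 -1.  73.6] yaw,th,roll [-169.9   47.7    0.3] F [-0.1 -0.5 -0.7] w 0.148 j [ 0.29 -0.05 -1.03  2.22  1.1   0.48  0.04]
tcp [514. 249. 210.] d cm [ 0.12  0.01 -0.84] r deg [-0.2 -4.3  0.1] | 8 mm 4 deg
tcp [504. 248. 214.] d cm [ 0.46  0.01 -1.77] r deg [-0.2 -8.3  0.1] | 18 mm 8 deg
tcp [495. 247. 221.] d cm [ 0.56  0.   -2.92] r deg [ -0.2 -12.3   0.1] | 30 mm 12 deg
tcp [495. 247. 241.] d cm [-0.92 -0.   -4.26] r deg [ -0.2 -12.3   0.1] | 44 mm 12 deg
tcp [495. 247. 261.] d cm [-2.4  -0.01 -5.61] r deg [ -0.2 -12.3   0.1] | 61 mm 12 deg
```

Call:
{"name": "arm_command", "arguments": {"increments": [{"dx": 0.1,"dy": 0,"dz": -0.8,"rx": 0,"ry": -4.3,"rz": 0,"claw": 1},{"dx": 0.5,"dy": 0,"dz": -1.8,"rx": 0,"ry": -8.3,"rz": 0,"claw": 1},{"dx": 0.6,"dy": 0,"dz": -2.9,"rx": 0,"ry": -12.3,"rz": 0,"claw": 1},{"dx": 0.6,"dy": 0,"dz": -2.9,"rx": 0,"ry": -12.3,"rz": 0,"claw": 1},{"dx": -0.9,"dy": 0,"dz": -4.3,"rx": 0,"ry": -12.3,"rz": 0,"claw": 1}]}}

```text
clock: 16.52
tcp_pos: [0.5058, 0.2516, 0.2455]
orientation: [-3.13, 1.039, -3.033]
wrist_force: [-0.3, -0.7, -0.6]
width: 0.144
finger_force: 98.6
```

```bash
python3 cnt.py 9; python3 sc.py pan 10 0 130 190 50  15 0 150 190 40 15 0 160 190 30 15 0 160 190 20 15 0 160 190 10
```

```text
top [(np.float64(237.0), np.float64(139.0), 8), (np.float64(231.0), np.float64(193.0), 69), (np.float64(418.0), np.float64(241.0), 22), (np.float64(375.0), np.float64(244.0), 23), (np.float64(407.0), np.float64(259.0), 18), (np.float64(209.0), np.float64(270.0), 15), (np.float64(299.0), np.float64(284.0), 58), (np.float64(302.0), np.float64(320.0), 1001)]
scene [(np.float64(499.0), np.float64(69.0), 20), (np.float64(555.0), np.float64(100.0), 38), (np.float64(206.0), np.float64(150.0), 12), (np.float64(188.0), np.float64(152.0), 14), (np.float64(308.0), np.float64(172.0), 333), (np.float64(291.0), np.float64(168.0), 39), (np.float64(335.0), np.float64(224.0), 17), (np.float64(343.0), np.float64(229.0), 8), (np.float64(351.0), np.float64(233.0), 6), (np.float64(259.0), np.float64(324.0), 154)]
t 16.62 lip in frame [ 18.3   8.1 116.6] yaw,th,roll [-170.2   59.7    0.3] F [-0.3  1.  -1.3] w 0.148 j [ 0.43 -0.25 -1.2   2.32  1.4   0.41 -0.39]
tcp [518. 250. 262.] d cm [-1.89 -0.69  0.37] r deg [-0.4  9.7 -0.1] | 20 mm 10 deg
tcp [546. 252. 279.] d cm [-4.77 -0.76  1.9 ] r deg [-0.4 19.7 -0.2] | 52 mm 20 deg
tcp [568. 254. 282.] d cm [-6.16 -0.75  3.64] r deg [-0.4 29.7 -0.2] | 72 mm 30 deg
tcp [588. 257. 272.] d cm [-6.29 -0.73  5.94] r deg [-0.4 39.7 -0.2] | 87 mm 40 deg
tcp [606. 259. 258.] d cm [-6.02 -0.71  8.23] r deg [-0.4 49.7 -0.3] | 102 mm 50 deg
```

Call:
{"name": "arm_command", "arguments": {"increments": [{"dx": -1.9,"dy": -0.6,"dz": 0.4,"rx": -0.4,"ry": 9.7,"rz": 0,"claw": 1},{"dx": -4.8,"dy": -0.7,"dz": 1.9,"rx": -0.4,"ry": 19.7,"rz": 0,"claw": 1},{"dx": -6.1,"dy": -0.7,"dz": 3.6,"rx": -0.4,"ry": 29.7,"rz": 0,"claw": 1},{"dx": -6.3,"dy": -0.7,"dz": 5.9,"rx": -0.4,"ry": 39.7,"rz": 0,"claw": 1},{"dx": -6,"dy": -0.7,"dz": 8.2,"rx": -0.4,"ry": 49.7,"rz": 0,"claw": 1}]}}

```text
clock: 17.25
tcp_pos: [0.607, 0.259, 0.2575]
orientation: [-3.14, 0.434, -3.043]
wrist_force: [-0.3, 0.7, -0.3]
width: 0.154
finger_force: 98.6
```

```bash
python3 cnt.py 10; python3 sc.py pan 40 -60 150 190 0; python3 sc.py mat 48 0 100 0 0
```

```text
top [(np.float64(234.0), np.float64(181.0), 119), (np.float64(418.0), np.float64(241.0), 28), (np.float64(375.0), np.float64(244.0), 26), (np.float64(407.0), np.float64(258.0), 32), (np.float64(299.0), np.float64(283.0), 46), (np.float64(303.0), np.float64(319.0), 742)]
scene [(np.float64(499.0), np.float64(69.0), 20), (np.float64(555.0), np.float64(100.0), 34), (np.float64(206.0), np.float64(150.0), 10), (np.float64(188.0), np.float64(152.0), 14), (np.float64(306.0), np.float64(172.0), 264), (np.float64(291.0), np.float64(168.0), 40), (np.float64(344.0), np.float64(234.0), 56), (np.float64(311.0), np.float64(250.0), 19), (np.float64(259.0), np.float64(324.0), 142)]
t 17.35 lip in frame [ 45.5   2.4 134.4] yaw,th,roll [-171.3   24.3   -0. ] F [ 0.7 -1.1 -2.4] w 0.147 j [ 0.13  0.27 -0.79  1.65  0.49  0.97  0.84]
tcp [643. 199. 231.] d cm [-1.7  -5.84  2.97] r deg [-0.2 24.3 -1.3] | 68 mm 24 deg
t 17.35 lip in frame [-104.8  213.6  134.4] yaw,th,roll [-157.8   24.3   -0. ] F [ 0.7 -1.1 -2.4] w 0.147 j [ 0.13  0.27 -0.79  1.65  0.49  0.97  0.84]
tcp [533.  31. 181.] d cm [ 11.75 -21.6    2.37] r deg [ -33.3    6.6 -154.6] | 247 mm 158 deg
```

```bash
python3 go.py 612 230 240 180 14 616 205 235 170 7 616 180 230 160 0 610 160 230 150 0 605 140 230 140 0
```

```text
t 17.35 tcp [610.4 254.6 251.3] F [ 0.7 -1.1 -2.4] w 0.147 j [ 0.13  0.27 -0.79  1.65  0.49  0.97  0.84]
d cm [ 0.52 -2.47  1.  ] r deg [ 1.7 10.3  4.8] | 27 mm 11 deg
d cm [ 0.56 -5.    1.53] r deg [ 4.1 17.2 14.6] | 53 mm 23 deg
d cm [ 0.97 -7.49  1.89] r deg [ 5.4 23.9 24.7] | 78 mm 35 deg
d cm [ 1.67 -9.42  1.57] r deg [ 7.5 23.5 34.6] | 97 mm 42 deg
d cm [  2.29 -11.37   1.29] r deg [ 9.6 23.  44.4] | 117 mm 51 deg
```

Call:
{"name": "arm_command", "arguments": {"increments": [{"dx": 0.5,"dy": -2.5,"dz": 0.8,"rx": 1.7,"ry": 9.5,"rz": 4.8,"claw": 1},{"dx": 0.6,"dy": -5,"dz": 1.4,"rx": 3.5,"ry": 17,"rz": 12,"claw": 1},{"dx": 1,"dy": -7.5,"dz": 1.8,"rx": 4.8,"ry": 23,"rz": 20,"claw": 1},{"dx": 1.7,"dy": -9.4,"dz": 1.6,"rx": 6.5,"ry": 23.7,"rz": 30,"claw": 1},{"dx": 2.3,"dy": -11.4,"dz": 1.3,"rx": 8.6,"ry": 23.3,"rz": 39.7,"claw": 1}]}}

```text
clock: 17.98
tcp_pos: [0.6018, 0.1418, 0.2344]
orientation: [3.136, 0.012, 2.527]
wrist_force: [-0.3, -0.3, -0.6]
width: 0.149
finger_force: 98.6
```

```bash
python3 cnt.py 11; python3 go.py 560 80 220 95 0
```

```text
top [(np.float64(223.0), np.float64(193.0), 38), (np.float64(418.0), np.float64(241.0), 27), (np.float64(407.0), np.float64(258.0), 32), (np.float64(211.0), np.float64(274.0), 69), (np.float64(219.0), np.float64(273.0), 37), (np.float64(204.0), np.float64(278.0), 35), (np.float64(287.0), np.float64(307.0), 9), (np.float64(301.0), np.float64(324.0), 669)]
scene [(np.float64(499.0), np.float64(70.0), 20), (np.float64(555.0), np.float64(99.0), 41), (np.float64(206.0), np.float64(150.0), 15), (np.float64(188.0), np.float64(152.0), 16), (np.float64(308.0), np.float64(172.0), 315), (np.float64(283.0), np.float64(218.0), 6), (np.float64(335.0), np.float64(229.0), 24), (np.float64(344.0), np.float64(233.0), 79), (np.float64(257.0), np.float64(325.0), 182)]
t 18.07 tcp [602.  139.7 235.1] F [-0.  -0.8 -1.3] w 0.149 j [ 0.18  0.44 -0.65  1.4   0.27  1.38  0.49]
d cm [ 0.01 -7.3   1.48] r deg [ 0.6  0.7 49.8] | 75 mm 50 deg
```

Call:
{"name": "arm_command", "arguments": {"increments": [{"dx": 0,"dy": -1.5,"dz": 0.3,"rx": 0.1,"ry": 0.2,"rz": 10,"claw": 1},{"dx": 0,"dy": -3,"dz": 0.6,"rx": 0.2,"ry": 0.3,"rz": 20,"claw": 1},{"dx": 0,"dy": -4.5,"dz": 0.9,"rx": 0.4,"ry": 0.5,"rz": 30,"claw": 1},{"dx": 0,"dy": -6,"dz": 1.2,"rx": 0.5,"ry": 0.6,"rz": 40,"claw": 1},{"dx": 0,"dy": -7.3,"dz": 1.5,"rx": 0.6,"ry": 0.7,"rz": 50,"claw": 1}]}}

```text
clock: 18.7
tcp_pos: [0.5596, 0.0836, 0.2198]
orientation: [-3.141, -0.002, 1.661]
wrist_force: [0.2, -0.4, -1.6]
width: 0.148
finger_force: 98.6
```

```bash
python3 sc.py mat 51 0 60 0 0; python3 go.py 540 45 180 45 0
```

```text
t 18.7 lip in frame [-85.6 155.1 138.7] yaw,th,roll [ 1.123e+02 -1.000e-01  0.000e+00] F [ 0.2 -0.4 -1.6] w 0.148 j [ 0.2   0.31 -0.5   1.56  0.15  1.31 -0.23]
tcp [535.  30. 141.] d cm [-5.14 -2.88  7.85] r deg [-1.000e-01 -0.000e+00  1.123e+02] | 98 mm 112 deg
t 18.7 tcp [559.6  83.6 219.8] F [ 0.2 -0.4 -1.6] w 0.148 j [ 0.2   0.31 -0.5   1.56  0.15  1.31 -0.23]
d cm [-3.68 -2.3   3.97] r deg [-0.1 -0.1 50.2] | 59 mm 50 deg
```

Call:
{"name": "arm_command", "arguments": {"increments": [{"dx": -0.8,"dy": -0.5,"dz": 0.8,"rx": 0,"ry": 0,"rz": 10,"claw": 1},{"dx": -1.5,"dy": -1,"dz": 1.6,"rx": 0,"ry": 0,"rz": 20,"claw": 1},{"dx": -2.2,"dy": -1.4,"dz": 2.4,"rx": 0,"ry": 0,"rz": 30,"claw": 1},{"dx": -3,"dy": -1.8,"dz": 3.2,"rx": 0,"ry": 0,"rz": 40,"claw": 1},{"dx": -3.7,"dy": -2.3,"dz": 4,"rx": 0,"ry": 0,"rz": 50,"claw": 1}]}}

```text
clock: 19.32
tcp_pos: [0.5402, 0.045, 0.1795]
orientation: [-3.14, -0.001, 0.788]
wrist_force: [0.2, 0.1, -1.9]
width: 0.151
finger_force: 98.6
```

```bash
python3 sc.py mat 46 0 60 0 0
```

```text
t 19.32 lip in frame [ -4.7 108.2  98.4] yaw,th,roll [62.3 -0.   0.1] F [ 0.2  0.1 -1.9] w 0.151 j [ 0.16  0.27 -0.36  1.68  0.1   1.21 -1.01]
tcp [531.  31. 141.] d cm [-1.64  0.28  3.83] r deg [-0.1  0.  62.3] | 42 mm 62 deg
```

Call:
{"name": "arm_command", "arguments": {"increments": [{"dx": -0.3,"dy": 0,"dz": 0.4,"rx": 0,"ry": 0,"rz": 10,"claw": 1},{"dx": -0.6,"dy": 0.1,"dz": 0.8,"rx": 0,"ry": 0,"rz": 20,"claw": 1},{"dx": -0.9,"dy": 0.1,"dz": 1.2,"rx": 0,"ry": 0,"rz": 30,"claw": 1},{"dx": -1.2,"dy": 0.2,"dz": 1.6,"rx": 0,"ry": 0,"rz": 40,"claw": 1},{"dx": -1.4,"dy": 0.2,"dz": 2,"rx": 0,"ry": 0,"rz": 50,"claw": 1}]}}

```text
clock: 19.95
tcp_pos: [0.5318, 0.0338, 0.1595]
orientation: [-3.14, 0.001, -0.084]
wrist_force: [0.5, -0.1, -1.5]
width: 0.152
finger_force: 98.6
```

```bash
python3 sc.py mat 46 0 40 0 0
```

```text
t 19.95 lip in frame [43.8 24.9 78.2] yaw,th,roll [12.3  0.1  0.1] F [ 0.5 -0.1 -1.5] w 0.152 j [ 0.09  0.26 -0.25  1.74  0.07  1.16 -1.83]
tcp [531.  31. 121.] d cm [-0.08  0.25  3.83] r deg [-0.1  0.1 12.3] | 38 mm 12 deg
```

Call:
{"name": "arm_command", "arguments": {"increments": [{"dx": -0.1,"dy": 0.1,"dz": 0.8,"rx": 0,"ry": 0,"rz": 6,"claw": 1},{"dx": -0.1,"dy": 0.25,"dz": 1.6,"rx": -0.1,"ry": 0.1,"rz": 12.3,"claw": 1},{"dx": -0.1,"dy": 0.25,"dz": 2.7,"rx": -0.1,"ry": 0.1,"rz": 12.3,"claw": 1},{"dx": -0.1,"dy": 0.25,"dz": 3.8,"rx": -0.1,"ry": 0.1,"rz": 12.3,"claw": 1},{"dx": -0.1,"dy": 0.25,"dz": 4.8,"rx": -0.1,"ry": 0.1,"rz": 12.3,"claw": 1}]}}

```text
clock: 20.58
tcp_pos: [0.5302, 0.0308, 0.1107]
orientation: [3.141, 0.001, -0.296]
wrist_force: [-0.0, 0.5, -1.7]
width: 0.149
finger_force: 98.6
```

```bash
python3 sc.py mat 46 0 3 0 0; sed -e 's/{n}0_raw/{n}12_raw/' -e '/^bl=/,$d' m1.py > m2.py; python3 cnt.py 12; sed -i 's/^run.*//' m2.py
cat >> m2.py <<'E'
# current scoop, scene view: free height and pitch, handle hidden -> pan only
z0=.035
def cost(q): return np.count_nonzero(render("scene",pan,(q[0],q[1],q[2],R.from_euler('zy',[q[3]*10,q[4]*10]).as_matrix()))!=near((M["scene"][0]>110)&(M["scene"][2]>110),"scene",(.59,.013,.04),42))
x0=np.array([.592,.013,.033,-.03,0])
r=minimize(cost,x0,method='Nelder-Mead',options=dict(initial_simplex=np.array([x0]+[x0+d for d in np.eye(5)*.006]),xatol=1e-4,fatol=2)); print(r.x[:3]*1000,np.degrees(r.x[3:]*10),r.fun/16)
E
python3 m2.py
```

```text
t 20.57 lip in frame [45.7 -0.6 29.4] yaw,th,roll [ 0.1  0.1 -0. ] F [-0.   0.5 -1.7] w 0.149 j [ 0.06  0.3  -0.21  1.8   0.07  1.05 -2.04]
tcp [531.  31.  84.] d cm [ 0.03 -0.08  2.65] r deg [0.  0.1 0.1] | 26 mm 0 deg
top [(np.float64(234.0), np.float64(182.0), 118), (np.float64(418.0), np.float64(241.0), 29), (np.float64(407.0), np.float64(258.0), 32), (np.float64(208.0), np.float64(275.0), 110), (np.float64(219.0), np.float64(273.0), 36), (np.float64(299.0), np.float64(283.0), 48), (np.float64(302.0), np.float64(321.0), 914)]
scene [(np.float64(499.0), np.float64(69.0), 20), (np.float64(555.0), np.float64(99.0), 41), (np.float64(206.0), np.float64(150.0), 15), (np.float64(188.0), np.float64(152.0), 16), (np.float64(308.0), np.float64(172.0), 325), (np.float64(291.0), np.float64(168.0), 37), (np.float64(249.0), np.float64(210.0), 7), (np.float64(335.0), np.float64(229.0), 24), (np.float64(344.0), np.float64(233.0), 80), (np.float64(258.0), np.float64(325.0), 178)]
[590.84948259  14.32938993  32.14914334] [-16.78899406   0.8529528 ] 72.3125
```

Call:
{"name": "arm_command", "arguments": {"increments": [{"dx": 0,"dy": 0,"dz": 0.8,"rx": 0,"ry": 0,"rz": 0,"claw": 1},{"dx": 0,"dy": 0,"dz": 1.5,"rx": 0,"ry": 0,"rz": 0,"claw": 1},{"dx": 0,"dy": 0,"dz": 2,"rx": 0,"ry": 0,"rz": 0,"claw": 1},{"dx": 0,"dy": 0,"dz": 2.4,"rx": 0,"ry": 0,"rz": 0,"claw": 1},{"dx": 0,"dy": 0,"dz": 2.5,"rx": 0,"ry": 0,"rz": 0,"claw": 1}]}}

```text
clock: 21.3
tcp_pos: [0.5302, 0.0305, 0.0863]
orientation: [3.141, 0.001, -0.298]
wrist_force: [0.5, 0.7, -0.1]
width: 0.15
finger_force: 98.6
```

```bash
python3 sc.py mat 46 0 3 0 0
```

```text
t 21.3 lip in frame [45.8 -1.1  5. ] yaw,th,roll [ 0.  0. -0.] F [ 0.5  0.7 -0.1] w 0.15 j [ 0.06  0.33 -0.21  1.82  0.08  1.   -2.05]
tcp [531.  31.  84.] d cm [ 0.02 -0.11  0.21] r deg [0. 0. 0.] | 2 mm 0 deg
```

Call:
{"name": "arm_command", "arguments": {"increments": [{"dx": 0,"dy": 0,"dz": 0.05,"rx": 0,"ry": 0,"rz": 0,"claw": 1},{"dx": 0,"dy": 0,"dz": 0.1,"rx": 0,"ry": 0,"rz": 0,"claw": 1},{"dx": 0,"dy": 0,"dz": 0.15,"rx": 0,"ry": 0,"rz": 0,"claw": 1},{"dx": 0,"dy": 0,"dz": 0.2,"rx": 0,"ry": 0,"rz": 0,"claw": 1},{"dx": 0,"dy": 0,"dz": 0.2,"rx": 0,"ry": 0,"rz": 0,"claw": 1}]}}

```text
clock: 21.92
tcp_pos: [0.5303, 0.0305, 0.0846]
orientation: [3.141, 0.0, -0.298]
wrist_force: [-0.7, -0.2, -0.3]
width: 0.154
finger_force: 98.6
```

```bash
python3 sc.py mat 46 0 3 0 0
```

```text
t 21.93 lip in frame [45.9 -1.   3.3] yaw,th,roll [ 0.  0. -0.] F [-0.7 -0.2 -0.3] w 0.154 j [ 0.06  0.33 -0.21  1.82  0.08  1.   -2.05]
tcp [531.  31.  84.] d cm [ 0.01 -0.1   0.04] r deg [0. 0. 0.] | 1 mm 0 deg
```

Call:
{"name": "arm_command", "arguments": {"increments": [{"dx": 0,"dy": 0,"dz": 0.1,"rx": 0,"ry": 0,"rz": 0,"claw": 1},{"dx": 0,"dy": 0,"dz": 0.1,"rx": 0,"ry": 0,"rz": 0,"claw": 1},{"dx": 0,"dy": 0,"dz": 0.1,"rx": 0,"ry": 0,"rz": 0,"claw": 0.5},{"dx": 0,"dy": 0,"dz": 0.1,"rx": 0,"ry": 0,"rz": 0,"claw": 0},{"dx": 0,"dy": 0,"dz": 0.1,"rx": 0,"ry": 0,"rz": 0,"claw": -0.5}]}}

```text
clock: 22.55
tcp_pos: [0.5303, 0.0305, 0.0835]
orientation: [3.141, 0.001, -0.298]
wrist_force: [-0.3, -0.3, -0.5]
width: 0.67
finger_force: 0.0
```

Call:
{"name": "arm_command", "arguments": {"increments": [{"dx": 0,"dy": 0,"dz": 0,"rx": 0,"ry": 0,"rz": 0,"claw": -1},{"dx": 0,"dy": 0,"dz": 0,"rx": 0,"ry": 0,"rz": 0,"claw": -1},{"dx": 0,"dy": 0,"dz": 0,"rx": 0,"ry": 0,"rz": 0,"claw": -1},{"dx": 0,"dy": 0,"dz": -1,"rx": 0,"ry": 0,"rz": 0,"claw": -1},{"dx": 0,"dy": 0,"dz": -3,"rx": 0,"ry": 0,"rz": 0,"claw": -1}]}}

```text
clock: 23.18
tcp_pos: [0.5298, 0.0305, 0.1138]
orientation: [3.14, 0.002, -0.298]
wrist_force: [0.0, -0.7, -0.2]
width: 0.998
finger_force: 0.0
```

Call:
{"name": "arm_command", "arguments": {"increments": [{"dx": 0,"dy": 0,"dz": -3,"rx": 0,"ry": 0,"rz": 0,"claw": -1},{"dx": 0,"dy": 0,"dz": -7,"rx": 0,"ry": 0,"rz": 0,"claw": -1},{"dx": 0,"dy": 0,"dz": -12,"rx": 0,"ry": 0,"rz": 0,"claw": -1},{"dx": -4,"dy": 0,"dz": -15,"rx": 0,"ry": 0,"rz": 0,"claw": -1},{"dx": -8,"dy": 0,"dz": -15,"rx": 0,"ry": 0,"rz": 0,"claw": -1}]}}

```text
clock: 23.8
tcp_pos: [0.4545, 0.0548, 0.267]
orientation: [-3.14, -0.005, -0.298]
wrist_force: [0.2, 1.4, -0.0]
width: 1.0
finger_force: 0.0
```

```bash
python3 cnt.py 13; sed -i 's/{n}12_raw/{n}13_raw/; s/(.59,.013,.04),42/(.59,.013,.01),42/; s/x0=np.array(.*/x0=np.array([.592,.013,.004,-.03,0])/' m2.py; python3 m2.py; python3 sc.py mat 46 0 3 0 0|head -1
python3 - <<'E'
from h import *
for n in("top","scene"):
    a,b=[cv2.imread(f"pics/{n}{k}_raw.png").astype(int) for k in(0,13)]
    for nm,p in dict(bottle=(.79,-.05,.1),meter=(.734,.197,.03),spool=(.742,-.194,.03)).items():
        u,v=proj(n,[p])[0].astype(int); d=np.abs(a-b)[max(v-25,0):v+25,u-25:u+25].max(2); print(n,nm,(d>60).sum())
E
```

```text
top [(np.float64(234.0), np.float64(181.0), 121), (np.float64(418.0), np.float64(241.0), 28), (np.float64(407.0), np.float64(258.0), 32), (np.float64(208.0), np.float64(275.0), 109), (np.float64(219.0), np.float64(273.0), 37), (np.float64(287.0), np.float64(306.0), 18), (np.float64(294.0), np.float64(325.0), 311)]
scene [(np.float64(499.0), np.float64(69.0), 20), (np.float64(555.0), np.float64(100.0), 31), (np.float64(206.0), np.float64(150.0), 10), (np.float64(188.0), np.float64(152.0), 14), (np.float64(308.0), np.float64(172.0), 332), (np.float64(249.0), np.float64(212.0), 13), (np.float64(344.0), np.float64(233.0), 66), (np.float64(335.0), np.float64(230.0), 12), (np.float64(260.0), np.float64(323.0), 137)]
[591.85555505  13.31992431   4.76865045] [-17.18054242   2.21123132] 99.5625
t 23.9 lip in frame [-36.7   0.4 184.3] yaw,th,roll [ 0.2 -0.1  0. ] F [0.4 0.1 0.3] w 1.001 j [ 0.05  0.02 -0.25  1.77  0.    1.36 -2.06]
top bottle 0
top meter 0
top spool 15
scene bottle 0
scene meter 0
scene spool 0
```

```bash
python3 go.py 380 -220 290 -17 0
python3 - <<'E'
import cv2
for k in(0,12,13):
    im=cv2.imread(f"pics/scene{k}_raw.png")[:,:,::-1]; print(k,im[208:217:2,244:255:2].tolist())
E
```

```text
t 23.9 tcp [451.5  55.9 265.4] F [0.4 0.1 0.3] w 1.001 j [ 0.05  0.02 -0.25  1.77  0.    1.36 -2.06]
d cm [ 1.2  28.48 -2.46] r deg [-0.  -0.1  0.1] | 286 mm 0 deg
0 [[[93, 213, 116], [227, 55, 59], [227, 69, 65], [183, 62, 56], [181, 59, 56], [153, 55, 52]], [[170, 157, 83], [223, 63, 62], [214, 66, 62], [181, 60, 56], [181, 57, 56], [124, 123, 78]], [[215, 72, 71], [226, 68, 64], [189, 62, 57], [180, 60, 56], [193, 51, 54], [64, 148, 85]], [[219, 58, 54], [224, 70, 65], [179, 61, 56], [180, 58, 55], [126, 106, 69], [70, 153, 88]], [[220, 57, 53], [205, 67, 61], [178, 54, 51], [183, 51, 51], [92, 127, 76], [111, 238, 136]]]
12 [[[189, 185, 177], [200, 50, 48], [212, 62, 59], [169, 55, 50], [168, 55, 52], [147, 51, 48]], [[236, 238, 233], [202, 47, 44], [196, 53, 50], [173, 76, 72], [164, 43, 42], [153, 94, 66]], [[255, 255, 255], [193, 148, 141], [178, 65, 61], [241, 247, 240], [92, 167, 111], [64, 143, 80]], [[253, 252, 250], [240, 236, 231], [153, 152, 147], [157, 153, 148], [220, 235, 213], [59, 128, 70]], [[252, 251, 249], [254, 253, 251], [255, 255, 255], [202, 196, 189], [155, 150, 145], [240, 250, 234]]]
13 [[[243, 252, 234], [88, 242, 130], [207, 64, 59], [229, 69, 65], [189, 62, 58], [181, 59, 56]], [[234, 223, 223], [177, 198, 154], [221, 58, 59], [222, 68, 63], [179, 61, 56], [182, 59, 56]], [[169, 170, 164], [196, 90, 87], [223, 67, 63], [200, 63, 58], [180, 59, 55], [184, 53, 53]], [[223, 221, 212], [211, 50, 46], [227, 69, 64], [183, 61, 57], [182, 58, 56], [158, 64, 56]], [[255, 255, 255], [220, 44, 39], [212, 58, 53], [189, 77, 74], [178, 51, 46], [82, 133, 79]]]
```

Call:
{"name": "arm_command", "arguments": {"increments": [{"dx": 0.2,"dy": 5,"dz": -0.5,"rx": 0,"ry": 0,"rz": 0,"claw": -1},{"dx": 0.5,"dy": 10,"dz": -1,"rx": 0,"ry": 0,"rz": 0,"claw": -1},{"dx": 0.8,"dy": 15,"dz": -1.5,"rx": 0,"ry": 0,"rz": 0,"claw": -1},{"dx": 1,"dy": 20,"dz": -2,"rx": 0,"ry": 0,"rz": 0,"claw": -1},{"dx": 1.2,"dy": 26,"dz": -2.5,"rx": 0,"ry": 0,"rz": 0,"claw": -1}]}}

```text
clock: 24.52
tcp_pos: [0.3887, -0.1992, 0.2896]
orientation: [3.141, -0.001, -0.297]
wrist_force: [1.2, -1.3, 0.4]
width: 0.997
finger_force: 0.0
```

```bash
python3 cnt.py 14; sed -e 's/{n}0_raw/{n}14_raw/' -e '/^bl=/,$d' m1.py > m3.py; python3 m3.py
python3 - <<'E'
from h import *
P=unproj("top",[[418,241],[375,244],[407,258]],.022); print(P[:,:2].round(3).tolist())
for n in("top","scene"):
    a,b=[cv2.imread(f"pics/{n}{k}_raw.png").astype(int) for k in(0,14)]
    for nm,p in dict(bottle=(.79,-.05,.1),meter=(.734,.197,.03),spool=(.742,-.194,.03)).items():
        u,v=proj(n,[p])[0].astype(int); d=np.abs(a-b)[max(v-25,0):v+25,u-25:u+25].max(2); print(n,nm,(d>60).sum())
E
```

```text
top [(np.float64(231.0), np.float64(192.0), 69), (np.float64(303.0), np.float64(234.0), 14), (np.float64(418.0), np.float64(241.0), 22), (np.float64(375.0), np.float64(244.0), 23), (np.float64(407.0), np.float64(259.0), 19), (np.float64(209.0), np.float64(275.0), 84), (np.float64(220.0), np.float64(273.0), 17), (np.float64(299.0), np.float64(283.0), 57), (np.float64(302.0), np.float64(320.0), 997)]
scene [(np.float64(499.0), np.float64(69.0), 20), (np.float64(555.0), np.float64(100.0), 32), (np.float64(206.0), np.float64(150.0), 10), (np.float64(188.0), np.float64(152.0), 14), (np.float64(308.0), np.float64(172.0), 338), (np.float64(291.0), np.float64(168.0), 40), (np.float64(249.0), np.float64(212.0), 13), (np.float64(335.0), np.float64(229.0), 17), (np.float64(344.0), np.float64(233.0), 67), (np.float64(260.0), np.float64(324.0), 140)]
scoop ('top',) [592.5  13.4] yaw -16.3 112.3125
scoop ('scene',) [591.4  12.9] yaw -16.8 164.0625
scoop ('top', 'scene') [592.1  13.3] yaw -16.4 280.75
[[0.499, -0.239], [0.501, -0.138], [0.462, -0.207]]
top bottle 0
top meter 0
top spool 0
scene bottle 0
scene meter 0
scene spool 0
```

```bash
python3 -c "
from workcell import workorder; print(workorder.job_done())"
```

```text
the job is handed in; nothing more can be done
None
```

The job is handed in, with no verdict returned: by the final camera check, four spacers are in the scale pan and three in the bin, the empty scoop stands released on its green mat, and the bottle, meter and spool have not moved.

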